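# Load the mug dryer after tea and set its timer

### The job

Tea time is over and the washed cups stand on the table. First switch the mug dryer off by turning its timer back to the long mark; with it off, hang every mug by its handle, each on a hook of its own; then turn the timer clockwise from off one click for each mug hung, let go, and press the start button. The teacup has no handle: at any time, stand it upright on the round wooden tray; leave the ink bottle and the tea caddy where they stand.

Things in the scene. Friction and masses are not known exactly. Their poses are not given: they have to be found in the camera images.
- mug1: white mug standing upright on the table, 63 mm in diameter, 88 mm high, wall 3.5 mm, about 0.2 kg; origin at the centre of its underside, z up through the mouth; one large handle on its +y side, in its y-z plane. Absent (None) in some starts.
- mug1_handle (a point): centre of the opening of mug1's handle, at (0, 46, 43) mm in the mug's frame (axes as the mug's). The handle is 10 mm round bar; its opening reaches from 32 to 60 mm out from the mug's axis and from 22 to 66 mm above the underside; outermost point 71 mm from the axis. Let go upright on a hook, a mug swings down until its handle is uppermost.
- mug2: white mug just like mug1; may be absent (None).
- mug2_handle (a point): the same point of mug2's handle.
- mug3: white mug just like mug1; may be absent (None).
- mug3_handle (a point): the same point of mug3's handle.
- mug4: white mug just like mug1; may be absent (None).
- mug4_handle (a point): the same point of mug4's handle.
- dryer: white electric mug dryer, fixed, long side across in front of the robot; origin under the middle of its drip base, x away from the robot, y to the left. Base x -85..85, y -270..270 mm, 30 mm high, rear duct (x over 30) 80 mm high. Rail (12 mm bar) along y at x 50, 185 mm up, on posts at y -255 and 255. Control box on the left end: y 270..445, top 75 mm up.
- hook1 (a point): point on the centre line of hook 1's level arm, 65 mm in front of the rail, 185 mm above the table; axes as the dryer's. The arm, 8 mm round bar, runs from the rail along the dryer's -x (towards the robot) for 92 mm, then turns up to a tip 101 mm from the rail, its top 17 mm above the arm's centre line.
- hook2 (a point): the same point of hook 2, 130 mm from hook1 along the dryer's +y.
- hook3 (a point): the same point of hook 3, 260 mm from hook1 along the dryer's +y.
- hook4 (a point): the same point of hook 4, 390 mm from hook1 along the dryer's +y.
- timer (a joint): angle of the timer knob in rad: 0 = off (pointer at the one long mark), growing clockwise seen from above, one click every 30 degrees (0.5236 rad), 7 clicks in all, a stop at each end. A sprung detent pulls it into the nearest click when let go (0.1 N m to leave a click).
- timer_grip (a point): on the timer knob's axis, 26 mm above the control box's top, turning with the knob: x along its bar to the end with the white pointer line, z up. Black knob: disc 54 mm across, 10 mm high, with a bar grip across it 52 mm long, 14 mm thick, reaching 42 mm above the box.
- start (a joint): travel of the start button, pushed straight down: 0 up, 0.006 m fully pressed (5 N); springs back.
- start_top (a point): centre of the top of the start button, a white cap 26 mm across in a grey collar, 22 mm above the control box's top, 85 mm from the timer's axis.
- teacup: small blue handleless teacup standing upright among the mugs, 66 mm across the rim, 53 mm at the foot (straight taper), 78 mm high, wall 4 mm, 0.2 kg; origin at the centre of its underside, z up.
- tray: round wooden tray lying fixed on the table, 160 mm across, rim 12 mm high, flat floor 6 mm above the table and 140 mm across; origin at the centre of its underside.
- ink_bottle: grey ink bottle with a black cap, 48 mm across, 110 mm high. Origin at the centre of its underside; leave alone.
- caddy: tea caddy, 72 mm across, 110 mm high. Origin at the centre of its underside; leave alone.
Mind the look-alikes: they are no part of the job. What is shaped like the mug2 but yellow is not meant.

How it is judged:
By the outcome, as a careful person would: the job done as asked, in the order asked, and still so for the second after the job is handed in, with the robot touching nothing.
Of mug1, mug2, mug3, mug4 only 3 to 4 are there at a start; the rules pass over those that are not, and their reading is None.
At some moment in a run one of mug1, mug2, mug3, mug4, teacup may be knocked a few centimetres aside while the robot is not near it.
It also fails if it takes over 210 s, if anything falls off the work surface, if the arm or the gripper's body presses on something with over 40 N, if the wrist force passes 120 N, or if a joint passes its speed limit or range.

### The arm

A 7-joint arm with a two-finger parallel gripper is mounted at the origin on the work surface. World frame = base frame: x ahead of the robot, y to its left, z up, the work surface at z = 0. Lengths are in mm, angles in rad, forces in N, time in s.
With the tool pointing down it reaches from about 400 to 925 mm from the base axis. Payload 4.1 kg.
Tool frame: the origin (TCP) lies between the finger pads; the fingertips stand 14 mm ahead of it and the grasp point (between the pads) lies 5 mm behind it; x points along the fingers, y is the direction in which the jaws open and shut, and the axes are right-handed (so a half turn about x gives the same grasp; the last joint's range is limited). The gripper opens to 85 mm and grips with 20 to 120 N. Pads are 22 mm wide; open, the fingers measure 114 mm over their backs; the gripper's body (76 mm by 85 mm) begins 54 mm behind the grasp point. The pads swing forward as they close: fully open they stand 13 mm farther back than shut.
Start: joints at [-1.446, 0.398, 0.045, 1.537, -0.019, 1.207, -0.051], TCP at [144.234, 633.831, 224.147] pointing down, gripper open.
Joint ranges: [-2.82, 2.82], [-0.49, 2.23], [-1.37, 1.46], [0, 2.46], [-1.36, 4.5], [0.23, 2], [-2.94, 2.94]. Speed limits (rad/s): [2.57, 2.57, 3.14, 3.14, 3.14, 3.14, 3.14].

### API

Orientations are given as a unit quaternion [x, y, z, w].
In Python, from workcell import arm, cams gives the robot as it stands. The module is installed in compiled form; this text tells all that it offers.
- The arm moves only by the tool jog_arm, never from a script. Its argument "increments" is one flat list of numbers, 7 for each row, row after row: the shift along the world's x, y, z in mm, then the turn, a rotation vector about the world's x, y, z in rad, then the finger opening in mm, from 0 to 85.4. In form: [dx, dy, dz, ax, ay, az, jaw, dx, dy, dz, ax, ay, az, jaw, ...]. A call has 1 to 8 rows; each row is the pose to reach, as a shift and turn from the pose commanded when the call began; what a row does not reach only later rows make up. A row lasts 1/10 s, in which the tool goes at most 50 mm and 8.59 degrees, less where a joint would pass 70% of its speed; a pose out of reach is approached as far as the arm can. A call with a gripper value outside its range is refused whole. The fingers move at their own pace and stop on an object; "newtons" is the grip in N (left out, the last holds). Time passes only in rows, so rows that repeat a pose let the fingers close. It gives the time, the measured TCP pose, the force and the opening at its end, in the units of the state.
- arm.sense(): the state, without advancing time (a new reading comes with each control period).
- cams.snapshot(name): name is "scene" or "top" or "wrist"; returns (picture, depth): 384x512x3 uint8, red, green, blue; 384x512 float32, mm along the optical axis (not along the pixel's ray), 0 where there is no reading.
- cams.camera_params(name): a dict with "fx", "fy", "cx", "cy" (pixels), "k1" (the pictures are not rectified: a ray, as slopes to the right and down, at radius r is drawn at 1 + k1 r^2 times it, then the intrinsics apply), "R" (3x3) and "t" (3): a world point X has camera coordinates R X + t. Camera axes: x right, y down, z forward; pixel columns grow to the right and rows downward; lengths in mm; the calibration is good to about 2 mm. A picture is of the moment at which its call begins: read the wrist's pose just before it. camera_params takes no time and is no camera call; for the wrist camera it gives the pose at the moment of the call.
- arm.hand_in(): hands the job in, once; it reports no verdict.
The state is a dict: "time_s": time; "joint_positions": joint angles; "qvel": joint speeds; "effort": joint torques, N m; "ee_pos": TCP position; "tcp_rot": TCP orientation; "contact_force": force on the tool from outside, world axes, zero at the start; "wrist_torque": the same for the moment, N m; "width": opening from 0.0 (shut) to 1.0 (fully open).
Only numpy, scipy, OpenCV 4.12 (cv2) and the standard library are available. Lean on these libraries where they do the work, as an engineer would, in place of code of your own. Each camera call takes 0.05 s, during which the arm holds its last target. There are 200 camera calls.

## Working session

There is one attempt and no reset: what is moved stays moved. The work goes in short steps, Python scripts to look and compute and a tool call to move; the robot and the scene stay as the last step left them, time stands still between calls to the robot, and variables do not carry over. Pictures are saved under pics/ and viewed, about 12 in all and at most 16, crops included, and the job is handed in when it is done.

Besides the shell and the picture viewer there is one more tool, called after "Call:" as a command line: name --argument value ..., lists and objects as JSON in quotes. jog_arm: Moves the arm, as the interface text tells. Its arguments: {"type":"object","properties":{"increments":{"type":"array","items":{"type":"number"}},"newtons":{"type":"number"}},"required":["increments"]}

```bash
mkdir -p pics; cat > h.py <<'E'
import numpy as np, cv2, json
from workcell import arm, cams
def snap(n):
    P=cams.camera_params(n); im,d=cams.snapshot(n); return im,d,P
def pts(d,P):
    h,w=d.shape; u,v=np.meshgrid(np.arange(w),np.arange(h))
    K=np.array([[P['fx'],0,P['cx']],[0,P['fy'],P['cy']],[0,0,1.]])
    x=(u-P['cx'])/P['fx'];y=(v-P['cy'])/P['fy'];a,b=x.copy(),y.copy()
    for _ in range(8):
        s=1+P['k1']*(a*a+b*b); a=x/s;b=y/s
    C=np.stack([a*d,b*d,d],-1); R=np.array(P['R']);t=np.array(P['t'])
    X=(C-t)@R; X[d<=0]=np.nan; return X
def proj(p,P):
    c=np.array(P['R'])@np.array(p,float)+np.array(P['t']); a,b=c[:2]/c[2]; s=1+P['k1']*(a*a+b*b)
    return P['fx']*a*s+P['cx'],P['fy']*b*s+P['cy']
def save(n,im): cv2.imwrite('pics/'+n+'.png',im[...,::-1])
E
python3 - <<'E'
from h import *
for n in ['scene','top']:
    im,d,P=snap(n); X=pts(d,P); np.savez(n+'.npz',im=im,d=d,X=X); save(n,cv2.resize(im,None,fx=1.5,fy=1.5)); R=np.array(P['R']); print(n,-R.T@np.array(P['t']),R[2], (d>0).mean())
print(arm.sense())
E
```

```text
scene [1570.96795374  315.35385938 1459.68034419] [-0.59332679 -0.1458227  -0.79164327] 0.9960072835286459
top [ 223.9510301    50.1422057  1763.67913949] [ 0.21582338  0.01122068 -0.97636794] 0.9959157307942709
{'time_s': 0.1, 'joint_positions': array([-1.44599723,  0.39910649,  0.04503832,  1.53774121, -0.01868933,
        1.20692616, -0.0507074 ]), 'qvel': array([ 0.00035382, -0.00351674,  0.0001713 , -0.00287829, -0.00235947,
        0.00151369,  0.00054469]), 'effort': array([ 3.32505646e-03, -4.76262724e+01,  1.37032986e+00, -2.54949439e+01,
        1.20794610e-02,  5.07396544e-03, -1.04126303e-05]), 'ee_pos': array([144.10966222, 633.22486421, 223.18056668]), 'tcp_rot': array([ 0.07830052,  0.70271121, -0.07954418,  0.70266543]), 'contact_force': array([ 0.09733721, -0.50406951,  0.14021393]), 'wrist_torque': array([ 0.00969414, -0.02457311, -0.05776451]), 'width': 0.9995292240091932}
```

View pics/scene.png

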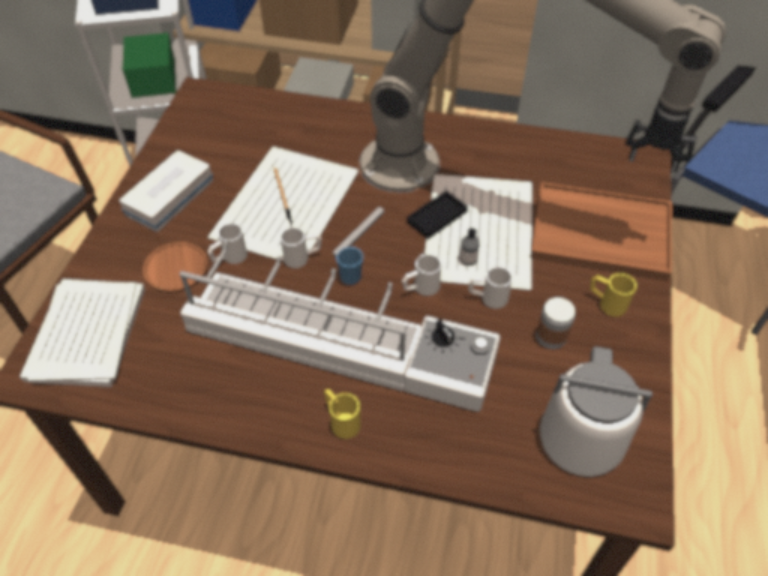

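View pics/top.png

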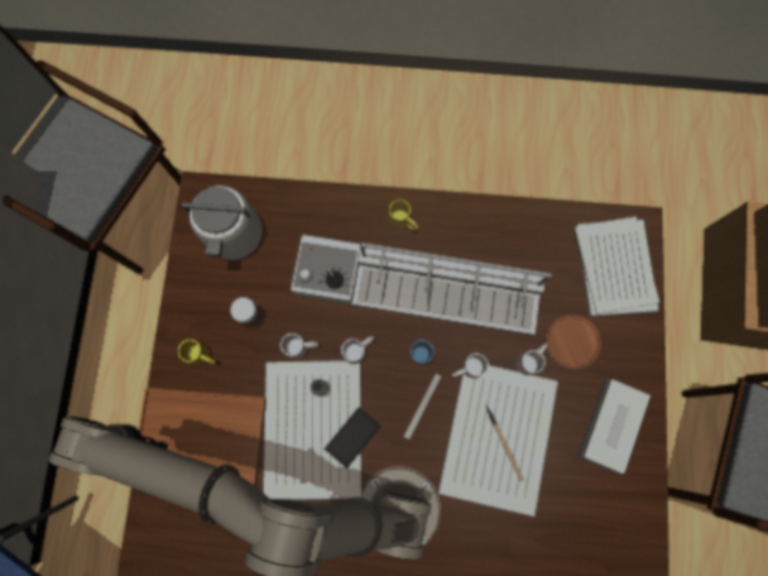

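```bash
cat > an.py <<'E'
from h import *
from scipy import ndimage as nd
A=np.load('top.npz');S=np.load('scene.npz')
print(cams.camera_params('top')['fx'],cams.camera_params('scene')['fx'])
X=A['X'];im=A['im']
ok=(X[...,0]>150)&(X[...,0]<1100)&(np.abs(X[...,1])<800)&(X[...,2]>15)&(X[...,2]<260)
L,n=nd.label(ok)
for i in range(1,n+1):
    m=L==i
    if m.sum()<15: continue
    p=X[m]; c=np.median(im[m],0); v,u=np.argwhere(m).mean(0)
    print(i,m.sum(),'px',int(u*1.5),int(v*1.5),'mid',p.mean(0).round(),'min',p.min(0).round(),'max',p.max(0).round(),c)
# table level
for n_,D in (('top',A),('scene',S)):
    x=D['X'];q=(x[...,0]>300)&(x[...,0]<800)&(np.abs(x[...,1])<500)&(np.abs(x[...,2])<12)
    print(n_,'table z',np.median(x[...,2][q]))
# combined: mugs in 10<z<100
P=np.vstack([A['X'].reshape(-1,3),S['X'].reshape(-1,3)]);I=np.vstack([A['im'].reshape(-1,3),S['im'].reshape(-1,3)]).astype(float)
src=np.r_[np.zeros(A['d'].size),np.ones(S['d'].size)]
np.savez('all.npz',P=P,I=I,src=src)
E
python3 an.py
```

```text
404.1212282565696 496.8971075459487
1 1822 px 224 222 mid [732. 539. 171.] min [637. 471.  18.] max [837. 645. 237.] [95. 94. 90.]
2 202 px 401 215 mid [833.  54.  59.] min [796.   6.  15.] max [871.  90.  96.] [88. 76. 38.]
4 2767 px 616 266 mid [ 736. -594.   26.] min [ 583. -718.   15.] max [ 898. -467.   41.] [163. 166. 161.]
5 6837 px 419 283 mid [627. -11.  64.] min [ 516. -365.   15.] max [745. 354. 202.] [135. 132. 127.]
7 310 px 246 312 mid [500. 466.  94.] min [470. 437.  15.] max [538. 509. 119.] [153.  155.5 155. ]
24 155 px 296 345 mid [423. 321.  62.] min [390. 265.  17.] max [451. 363.  95.] [97. 93. 88.]
25 133 px 356 348 mid [428. 153.  62.] min [389. 106.  16.] max [467. 192.  96.] [110. 107. 103.]
29 208 px 193 352 mid [380. 608.  59.] min [350. 549.  16.] max [411. 644.  95.] [81. 71. 28.]
30 96 px 423 348 mid [443. -36.  59.] min [405. -65.  17.] max [465.  -1.  88.] [57. 65. 73.]
33 189 px 532 361 mid [ 431. -345.   60.] min [ 394. -379.   15.] max [ 484. -310.   93.] [103.  98.  93.]
43 141 px 472 367 mid [ 401. -177.   64.] min [ 371. -215.   15.] max [ 435. -123.   98.] [118. 115. 111.]
60 120 px 319 387 mid [310. 243.  79.] min [288. 223.  18.] max [334. 269. 116.] [71.5 70.  68. ]
62 1772 px 613 425 mid [ 273. -575.   58.] min [ 151. -674.   16.] max [ 399. -488.   77.] [166. 170. 163.]
65 2417 px 201 414 mid [213. 572.  24.] min [150. 399.  15.] max [276. 744.  43.] [121.  77.  51.]
77 315 px 357 428 mid [208. 131.  22.] min [150.  70.  15.] max [265. 219.  33.] [47. 45. 44.]
top table z -0.04673497685020259
scene table z -1.0608845264680213
```

```bash
cat > an2.py <<'E'
from h import *
from scipy.optimize import least_squares
D=np.load('all.npz');P,I,src=D['P'],D['I'],D['src']
def near(c,r,z0,z1): return (np.hypot(P[:,0]-c[0],P[:,1]-c[1])<r)&(P[:,2]>z0)&(P[:,2]<z1)
for n,c in dict(mA=(423,325),mB=(425,160),mC=(400,-182),mD=(425,-340)).items():
    m=near(c,75,78,96); p=P[m]
    f=lambda q: np.clip(np.hypot(p[:,0]-q[0],p[:,1]-q[1])-30,-6,6)
    best=min((least_squares(f,(c[0]+a,c[1]+b)) for a in (-15,0,15) for b in (-15,0,15)),key=lambda r:r.cost)
    o=best.x
    h=near(o,80,25,72)&(np.hypot(P[:,0]-o[0],P[:,1]-o[1])>40)
    e=P[h][:,:2]-o; a=e.mean(0)
    print(n,o.round(1),m.sum(),'rms',np.sqrt(2*best.cost/m.sum()).round(1),'handle yaw',np.degrees(np.arctan2(a[1],a[0])).round(),h.sum(),'max r',np.hypot(*e.T).max().round())
for n,c,z in (('cup',(443,-36),(66,84)),('caddy',(500,466),(104,116)),('tray',(440,-440),(9,16))):
    m=near(c,90,*z);print(n,m.sum(),P[m].min(0).round(),P[m].max(0).round())
# dryer
q=near((627,-11),400,178,200)&(P[:,0]>560); p=P[q]
for s in (0,1):
    m=q&(src==s); v=np.polyfit(P[m][:,1],P[m][:,0],1)
m=q&(P[:,0]>640); 
pr=P[q]; import cv2
# rail via RANSAC
best=0;rng=np.random.default_rng(0)
for _ in range(2000):
    a,b=pr[rng.choice(len(pr),2,False),:2]; d=b-a;l=np.hypot(*d)
    if l<150: continue
    d/=l; r=np.abs((pr[:,0]-a[0])*d[1]-(pr[:,1]-a[1])*d[0]); k=r<7
    if k.sum()>best: best=k.sum();K=k
vx,vy,x0,y0=cv2.fitLine(pr[K][:,:2].astype(np.float32),cv2.DIST_HUBER,0,.01,.01).ravel(); print('rail n',best,'of',len(pr),'yaw deg',np.degrees(np.arctan2(-vx,vy))%180,'pt',x0,y0,pr[K][:,1].min(),pr[K][:,1].max())
# top of box
m=(np.abs(P[:,2]-75)<5)&(P[:,1]>120)&(P[:,1]<380)&(P[:,0]>500)&(P[:,0]<760)
for s in (0,1):
    t=P[m&(src==s)][:,:2]; print('box',len(t),cv2.minAreaRect(t.astype(np.float32)), np.median(P[m&(src==s)][:,2]))
# knob: high points over box
m=(P[:,2]>100)&(P[:,2]<122)&(P[:,1]>150)&(P[:,1]<380)&(P[:,0]>500)&(P[:,0]<760)
for s in (0,1):
    t=P[m&(src==s)];print('knob',s,len(t),t.mean(0).round(1),cv2.minAreaRect(t[:,:2].astype(np.float32)))
m=(P[:,2]>90)&(P[:,2]<101)&(P[:,1]>150)&(P[:,1]<380)&(P[:,0]>500)&(P[:,0]<760)
for s in (0,1):
    t=P[m&(src==s)&(I.mean(1)>120)];print('btn',s,len(t),np.median(t,0).round(1))
E
python3 an2.py
python3 - <<'E'
from h import *
im=cv2.imread('pics/scene.png')
z=np.load('scene.npz')['im']; c=z[205:275,262:342]; save('knob',cv2.resize(c,None,fx=7,fy=7,interpolation=cv2.INTER_CUBIC))
E
```

```text
mA [425.2 330.7] 140 rms 3.0 handle yaw -80.0 56 max r 69.0
mB [422.8 161.5] 129 rms 3.0 handle yaw -49.0 52 max r 71.0
mC [ 408.9 -184.1] 125 rms 3.0 handle yaw 116.0 46 max r 70.0
mD [ 429.3 -340.1] 134 rms 3.0 handle yaw -33.0 44 max r 71.0
cup 147 [399. -65.  66.] [472.   1.  83.]
caddy 401 [474. 440. 104.] [545. 508. 116.]
tray 235 [ 362. -525.    9.] [ 528. -352.   16.]
rail n 820 of 1368 yaw deg 174.84805 pt 675.893 -94.49472 -356.9515069622952 158.64636483288922
box 1105 ((650.7868041992188, 236.82562255859375), (221.9865264892578, 169.24232482910156), 84.78433990478516) 74.71499223546714
box 1807 ((658.260498046875, 235.42364501953125), (224.83143615722656, 174.92945861816406), 85.0721435546875) 74.44074231982587
knob 0 49 [617.1 233.9 112.4] ((627.277587890625, 226.3230438232422), (70.06610870361328, 181.09722900390625), 23.2465763092041)
knob 1 98 [636.3 224.3 111.3] ((638.209716796875, 226.49459838867188), (76.63031005859375, 187.06106567382812), 20.51030921936035)
btn 0 22 [625.4 315.7  96.5]
btn 1 49 [630.9 314.9  94.9]
```

View pics/knob.png

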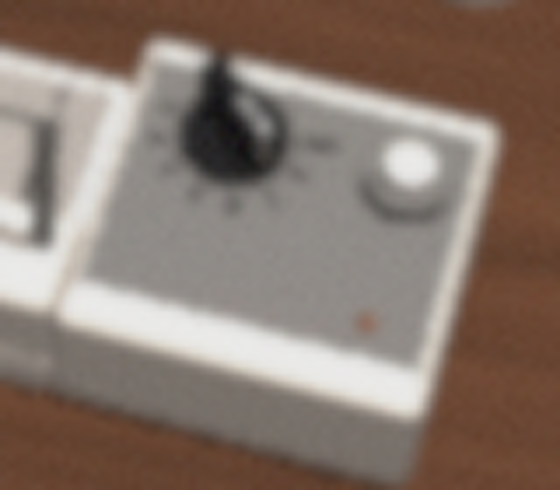

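Call:
jog_arm --increments '[40, -40, 30, 0, 0, 0, 85, 80, -75, 60, 0, 0, 0, 85, 115, -110, 80, 0, 0, 0, 85, 150, -145, 80, 0, 0, 0, 85, 190, -175, 80, 0, 0, 0, 85, 230, -210, 80, 0, 0, 0, 85, 270, -240, 80, 0, 0, 0, 85, 305, -270, 80, 0, 0, 0, 85]'

```text
time_s: 0.9
ee_pos: [431.1, 378.2, 304.0]
tcp_rot: [0.079, 0.703, -0.079, 0.703]
contact_force: [0.9, 0.3, 0.4]
width: 0.987
```

Call:
jog_arm --increments '[35, -25, 0, 0, 0, 0, 85, 70, -50, 0, 0, 0, 0, 85, 105, -80, 0, 0, 0, 0, 85, 120, -105, 0, 0, 0, 0, 85, 120, -105, 0, 0, 0, 0, 85]'

```text
time_s: 1.4
ee_pos: [553.1, 268.1, 303.6]
tcp_rot: [0.081, 0.702, -0.084, 0.703]
contact_force: [-0.3, -0.8, -0.1]
width: 0.998
```

```bash
cat >> h.py <<'E'
from scipy.spatial.transform import Rotation as Ro
def tool():
    s=arm.sense(); M=Ro.from_quat(s['tcp_rot']).as_matrix(); print('t',round(s['time_s'],2),'tcp',s['ee_pos'].round(1),'x',M[:,0].round(3),'yaw_y',np.degrees(np.arctan2(M[1,1],M[0,1])).round(2),'j',s['joint_positions'].round(2),'F',s['contact_force'].round(1),'w',round(s['width'],3)); return s
E
python3 - <<'E'
from h import *
s=tool(); im,d,P=snap('wrist'); R=np.array(P['R']); print(P['fx'],-R.T@np.array(P['t']),R)
np.savez('w1.npz',im=im,d=d,X=pts(d,P)); save('w1',im)
E
```

```text
t 1.4 tcp [553.1 268.1 303.6] x [ 0.001 -0.004 -1.   ] yaw_y 76.62 j [-0.78  0.3   0.34  1.52 -0.1   1.34  0.9 ] F [-0.3 -0.8 -0.1] w 0.998
314.61307063576805 [481.41376608 285.9470794  453.26371619] [[ 0.23253174  0.97257863 -0.00444972]
 [ 0.9308018  -0.22121209  0.29098663]
 [ 0.28202305 -0.07180543 -0.95671677]]
```

View pics/w1.png

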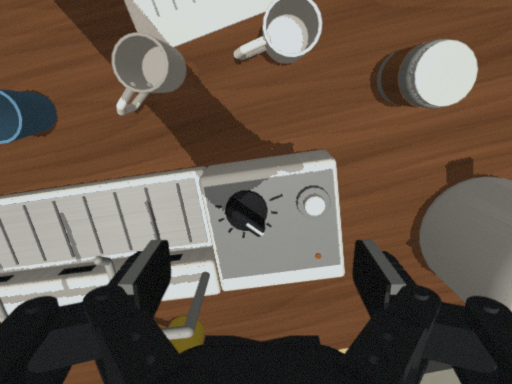

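```bash
cat >> h.py <<'E'
def ray(u,v,P,z):
    x=(u-P['cx'])/P['fx'];y=(v-P['cy'])/P['fy'];a,b=x,y
    for _ in range(10):
        s=1+P['k1']*(a*a+b*b);a=x/s;b=y/s
    R=np.array(P['R']);o=-R.T@np.array(P['t']);d=R.T@np.array([a,b,1.]);return o+d*(z-o[2])/d[2]
E
python3 - <<'E'
from h import *
from scipy import ndimage as nd
D=np.load('w1.npz');X=D['X'];im=D['im'].astype(int);P=cams.camera_params('wrist')
reg=np.zeros(X.shape[:2],bool);reg[170:255,205:300]=1
m=reg&(X[...,2]>108)&(X[...,2]<122)&(np.arange(512)[None]<290); L,n=nd.label(m); m=L==(1+np.argmax(nd.sum(m,L,range(1,n+1))))
p=X[m];print('bar',len(p),np.median(p[:,2]),p[:,:2].mean(0),cv2.minAreaRect(p[:,:2].astype(np.float32)))
w=m&(im.min(-1)>130);print('pointer',w.sum(),X[w].mean(0))
b=reg&(X[...,2]>92)&(X[...,2]<101)&(im.min(-1)>150);print('btn',b.sum(),X[b].mean(0))
# disc
dk=reg&(X[...,2]>80)&(X[...,2]<90)&(im.max(-1)<70);print('disc',cv2.minEnclosingCircle(X[dk][:,:2].astype(np.float32)))
# dark marks on panel
mk=reg&(np.abs(X[...,2]-75)<4)&(im.max(-1)<85); L,n=nd.label(mk)
for i in range(1,n+1):
    if (L==i).sum()>3: v,u=np.argwhere(L==i).mean(0);print((L==i).sum(),round(u),round(v),ray(u,v,P,75).round(1))
top=(np.abs(X[...,2]-75)<2.5)&(np.arange(512)[None]>200)&(np.arange(512)[None]<350)&(np.arange(384)[:,None]<295)
print('boxtop',cv2.minAreaRect(X[top][:,:2].astype(np.float32)))
E
```

```text
bar 563 116.45532330588665 [616.53851479 232.00480282] ((618.3928833007812, 232.0081024169922), (52.814048767089844, 13.724236488342285), 39.78445053100586)
pointer 57 [629.58905038 240.39070397 117.53655673]
btn 0 [nan nan nan]
disc ((616.747802734375, 253.46014404296875), 47.79864501953125)
4 249 190 [592.3 245.1  75. ]
4 242 190 [590.5 236.1  75. ]
22 276 197 [609.7 275.8  75. ]
19 218 206 [604.5 201.8  75. ]
10 274 212 [629.4 269.3  75. ]
7 221 219 [623.3 200.1  75. ]
11 268 224 [644.2 258.5  75. ]
10 230 230 [640.2 207.6  75. ]
11 243 235 [650.9 223.1  75. ]
boxtop ((564.9548950195312, 259.4141540527344), (191.8330078125, 349.1483154296875), 84.75557708740234)<stdin>:8: RuntimeWarning: Mean of empty slice.
  ret = um.true_divide(
```

Call:
jog_arm --increments '[10, -6, 0, 0, 0, 0.14, 60, 20, -12, 0, 0, 0, 0.28, 45, 30, -18, 0, 0, 0, 0.42, 45, 45, -24, -20, 0, 0, 0.56, 45, 55, -30, -50, 0, 0, 0.7, 45, 65, -36, -80, 0, 0, 0.84, 45, 65, -36, -110, 0, 0, 0.93, 45, 65, -36, -140, 0, 0, 0.93, 45]' --newtons 30

```text
time_s: 2.25
ee_pos: [614.1, 240.4, 162.5]
tcp_rot: [-0.245, 0.663, 0.246, 0.663]
contact_force: [-0.2, 0.9, -1.1]
width: 0.525
```

Call:
jog_arm --increments '[0, 0, -20, 0, 0, 0, 45, 0, 0, -40, 0, 0, 0, 45, 0, 0, -59, 0, 0, 0, 45, 0, 0, -59, 0, 0, 0, 45, 0, 0, -59, 0, 0, 0, 5, 0, 0, -59, 0, 0, 0, 5, 0, 0, -59, 0, 0, 0, 5, 0, 0, -59, 0, 0, 0, 5]'

```text
time_s: 3.05
ee_pos: [620.0, 233.1, 106.2]
tcp_rot: [-0.246, 0.662, 0.24, 0.666]
contact_force: [8.4, -6.6, -7.7]
width: 0.144
```

```bash
python3 -c "
from h import *
tool()"
```

```text
t 3.05 tcp [620.  233.1 106.2] x [ 0.009 -0.006 -1.   ] yaw_y 130.26 j [-0.56  0.52  0.18  1.63 -0.1   0.99  1.92] F [ 8.4 -6.6 -7.7] w 0.144
```

Call:
jog_arm --increments '[0, 0, 0, 0, 0, 0, 45, 0, 0, 0, 0, 0, 0, 45, 0, 0, 40, 0, 0, 0, 45, 0, 0, 60, 0, 0, -0.15, 45, 0, 0, 60, 0, 0, -0.3, 45, 0, 0, 60, 0, 0, -0.45, 45, 0, 0, 60, 0, 0, -0.6, 45, 0, 0, 60, 0, 0, -0.75, 45]'

```text
time_s: 3.85
ee_pos: [614.8, 240.6, 166.3]
tcp_rot: [0.018, 0.707, -0.016, 0.707]
contact_force: [-0.9, 0.4, 0.1]
width: 0.531
```

Call:
jog_arm --increments '[0, 0, 0, 0, 0, -0.15, 45, 0, 0, 0, 0, 0, -0.3, 45, 0, 0, 0, 0, 0, -0.45, 45, 0, 0, 0, 0, 0, -0.6, 45, 0, 0, 0, 0, 0, -0.75, 45, 0, 0, 0, 0, 0, -0.9, 45, 0, 0, 0, 0, 0, -1.05, 45, 0, 0, 0, 0, 0, -1.2, 45]'

```text
time_s: 4.65
ee_pos: [614.7, 240.7, 166.1]
tcp_rot: [0.414, 0.574, -0.412, 0.574]
contact_force: [-0.4, 0.7, 0.0]
width: 0.526
```

Call:
jog_arm --increments '[0, 0, 0, 0, 0, -0.15, 45, 0, 0, 0, 0, 0, -0.3, 45, 0, 0, 0, 0, 0, -0.45, 45, 0, 0, 0, 0, 0, -0.6, 45, 0, 0, 0, 0, 0, -0.75, 45, 0, 0, 0, 0, 0, -0.9, 45, 0, 0, 0, 0, 0, -1.05, 45, 0, 0, 0, 0, 0, -1.19, 45]'

```text
time_s: 5.45
ee_pos: [614.7, 240.9, 165.9]
tcp_rot: [0.664, 0.245, -0.663, 0.243]
contact_force: [0.2, 0.5, -0.8]
width: 0.526
```

```bash
python3 -c "
from h import *
tool()"
```

```text
t 5.45 tcp [614.7 240.9 165.9] x [ 0.     0.002 -1.   ] yaw_y -49.64 j [-1.03  0.63  0.89  1.59 -0.52  1.18 -0.89] F [ 0.2  0.5 -0.8] w 0.526
```

Call:
jog_arm --increments '[4, -8, -20, 0, 0, 0, 45, 4, -8, -40, 0, 0, 0, 45, 4, -8, -61, 0, 0, 0, 45, 4, -8, -61, 0, 0, 0, 45, 4, -8, -61, 0, 0, 0, 5, 4, -8, -61, 0, 0, 0, 5, 4, -8, -61, 0, 0, 0, 5, 4, -8, -61, 0, 0, 0, 5]' --newtons 40

```text
time_s: 6.25
ee_pos: [619.7, 231.9, 105.9]
tcp_rot: [0.664, 0.246, -0.662, 0.245]
contact_force: [-2.2, 1.7, 5.9]
width: 0.146
```

Call:
jog_arm --increments '[0, 0, 0, 0, 0, 0.14, 5, 0, 0, 0, 0, 0, 0.28, 5, 0, 0, 0, 0, 0, 0.42, 5, 0, 0, 0, 0, 0, 0.56, 5, 0, 0, 0, 0, 0, 0.7, 5, 0, 0, 0, 0, 0, 0.84, 5, 0, 0, 0, 0, 0, 0.98, 5, 0, 0, 0, 0, 0, 1.06, 5]'

```text
time_s: 7.05
ee_pos: [619.0, 232.2, 105.9]
tcp_rot: [0.448, 0.548, -0.446, 0.547]
contact_force: [-3.0, 2.0, 7.5]
width: 0.144
```

```bash
python3 -c "
from h import *
print(tool()['wrist_torque'])"
```

```text
t 7.05 tcp [619.  232.2 105.9] x [ 0.     0.003 -1.   ] yaw_y 11.56 j [-0.83  0.59  0.59  1.64 -0.38  1.02  0.08] F [-3.   2.   7.5] w 0.144
[ 0.37524817  0.67310085 -0.23399877]
```

Call:
jog_arm --increments '[0, 0, 0, 0, 0, 0, 50, 0, 0, 0, 0, 0, 0, 50, 0, 0, 30, 0, 0, 0, 60, -10, 0, 75, 0, 0, 0, 80, -30, 0, 120, 0, 0, 0, 85, -60, 0, 165, 0, 0, 0, 85, -90, 0, 200, 0, 0, 0, 85, -90, 0, 200, 0, 0, 0, 85]'

```text
time_s: 7.85
ee_pos: [529.4, 231.6, 310.0]
tcp_rot: [0.452, 0.546, -0.445, 0.547]
contact_force: [0.2, -0.4, 0.6]
width: 0.998
```

```bash
python3 - <<'E'
from h import *
s=tool(); im,d,P=snap('wrist'); R=np.array(P['R']); print(-R.T@np.array(P['t']))
np.savez('w2.npz',im=im,d=d,X=pts(d,P)); save('w2',im); print(proj((618,232,117),P))
im2,d2,P2=snap('top');np.savez('top2.npz',im=im2,d=d2,X=pts(d2,P2))
E
```

```text
t 7.85 tcp [529.4 231.6 310. ] x [ 0.007  0.007 -1.   ] yaw_y 11.31 j [-1.05  0.26  0.7   1.61 -0.17  1.32 -0.13] F [ 0.2 -0.4  0.6] w 0.998
[514.09058053 303.02295973 460.16543814]
(np.float64(337.01389746198623), np.float64(175.37684904714683))
```

View pics/w2.png

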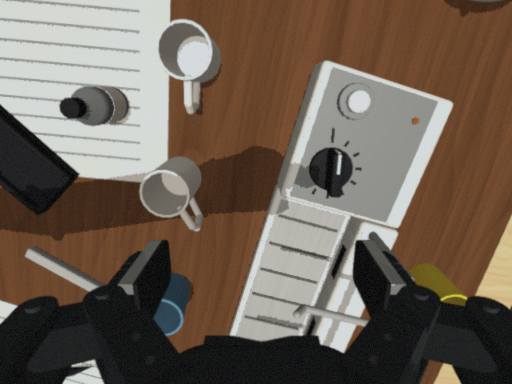

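```bash
cat >> h.py <<'E'
from scipy.optimize import least_squares
def mug(X,c,search=70):
    P=X.reshape(-1,3);P=P[np.isfinite(P[:,0])];r=np.hypot(P[:,0]-c[0],P[:,1]-c[1])
    rim=P[(r<search)&(P[:,2]>84)&(P[:,2]<92)]
    f=lambda q: np.clip(np.hypot(rim[:,0]-q[0],rim[:,1]-q[1])-30,-5,5)
    b=min((least_squares(f,(c[0]+i,c[1]+j)) for i in(-20,0,20) for j in(-20,0,20)),key=lambda r:r.cost); o=b.x
    d=P[:,:2]-o; rr=np.hypot(*d.T); k=(rr>42)&(rr<75)&(P[:,2]>40)&(P[:,2]<74)
    # handle axis: top arc
    a=d[k].mean(0) if k.sum() else (np.nan,np.nan)
    h=np.degrees(np.arctan2(a[1],a[0]))
    print('mug',o.round(1),'n',len(rim),'rms',np.sqrt(2*b.cost/max(1,len(rim))).round(1),'rimz',np.median(rim[:,2]).round(1),'handle',h.round(1),'nh',k.sum(),'rmax',rr[k].max().round() if k.sum() else None)
    return o,h
E
python3 - <<'E'
from h import *
X=np.load('w2.npz')['X']; T=np.load('top2.npz')['X'];T1=np.load('top.npz')['X'];S=np.load('scene.npz')['X']
for c in ((425,330),(423,161)): mug(X,c)
for c in ((425,330),(423,161),(409,-184),(429,-340)): mug(T,c)
yaw=np.radians(-5.15);O=np.array([625.7,-94.5]);ex=np.array([np.cos(yaw),np.sin(yaw)]);ey=np.array([-ex[1],ex[0]])
for n,Q in (('w2',X),('top',T1),('scene',S)):
    q=Q.reshape(-1,3);q=q[np.isfinite(q[:,0])];l=np.c_[(q[:,:2]-O)@ex,(q[:,:2]-O)@ey,q[:,2]]
    for hy in (-195,-65,65,195):
        k=(np.abs(l[:,1]-hy)<25)&(l[:,0]>-60)&(l[:,0]<30)&(l[:,2]>170)&(l[:,2]<210)
        if k.sum()>4: print(n,hy,k.sum(),'y',np.median(l[k,1]).round(1),'xmin',l[k,0].min().round(1),'z',np.median(l[k,2]).round(1),l[k,2].max().round(1))
    k=(l[:,2]>182)&(l[:,2]<196)&(l[:,0]>38)&(l[:,0]<65)&(np.abs(l[:,1])<270); 
    if k.sum()>5: print(n,'rail x',np.median(l[k,0]),np.polyfit(l[k,1],l[k,0],1),l[k,1].min(),l[k,1].max())
E
```

```text
mug [424.5 330.7] n 647 rms 1.3 rimz 87.7 handle -79.2 nh 112 rmax 69.0
mug [421.7 162.2] n 493 rms 1.2 rimz 87.6 handle -47.6 nh 113 rmax 70.0
mug [420.9 330.1] n 17 rms 1.1 rimz 87.5 handle nan nh 0 rmax None
mug [418.9 161. ] n 20 rms 1.4 rimz 87.1 handle -50.2 nh 9 rmax 69.0
mug [ 406.  -184.6] n 27 rms 1.1 rimz 88.4 handle 117.4 nh 9 rmax 68.0
mug [ 425.8 -341.4] n 32 rms 1.6 rimz 87.3 handle -33.7 nh 11 rmax 70.0
w2 195 621 y 196.3 xmin -56.0 z 188.3 202.7
w2 rail x 49.79936025025834 [ -1.64570126 476.83268359] 257.3504202835094 260.0482759564784
top -195 41 y -195.6 xmin -55.2 z 189.9 201.8
top -65 41 y -65.4 xmin -57.1 z 187.6 202.0
top 65 38 y 64.0 xmin -54.7 z 190.2 202.5
top 195 41 y 193.3 xmin -55.5 z 188.2 200.4
top rail x 46.176502762318506 [-1.50355726e-03  4.63473021e+01] -258.8462286998517 256.2206007040368
scene -195 55 y -193.4 xmin -51.7 z 186.1 203.8
scene -65 57 y -64.3 xmin -50.3 z 186.8 202.1
scene 65 54 y 65.8 xmin -50.8 z 187.9 203.1
scene 195 59 y 195.4 xmin -51.3 z 187.4 203.1
scene rail x 52.64910310698885 [2.33667318e-04 5.20760656e+01] -259.08698084774875 258.86942461021124
```

Call:
jog_arm --increments '[-30, 30, 0, 0, 0, 0, 85, -65, 60, -20, 0, 0, 0, 85, -105, 99, -50, 0, 0, 0, 85, -105, 99, -95, 0, 0, 0, 85, -105, 99, -140, 0, 0, 0, 85, -105, 99, -170, 0, 0, 0, 85, -105, 99, -170, 0, 0, 0, 85]'

```text
time_s: 8.65
ee_pos: [420.7, 326.3, 128.2]
tcp_rot: [0.444, 0.546, -0.453, 0.547]
contact_force: [0.9, 0.4, 0.5]
width: 0.993
```

```bash
python3 -c "
from h import *
tool()"
```

```text
t 8.65 tcp [420.7 326.3 128.2] x [-0.008 -0.01  -1.   ] yaw_y 11.2 j [-1.22  0.34  0.59  1.93 -0.23  0.95 -0.33] F [0.9 0.4 0.5] w 0.993
```

Call:
jog_arm --increments '[4, 4, 0, 0, 0, 0, 85, 4, 4, 0, 0, 0, 0, 85]'

```text
time_s: 8.85
ee_pos: [430.3, 335.0, 135.6]
tcp_rot: [0.45, 0.546, -0.447, 0.547]
contact_force: [0.2, 0.3, 0.5]
width: 0.994
```

```bash
python3 -c "
from h import *
tool()"
```

```text
t 8.85 tcp [430.3 335.  135.6] x [ 0.003  0.002 -1.   ] yaw_y 11.24 j [-1.22  0.35  0.59  1.9  -0.23  0.96 -0.33] F [0.2 0.3 0.5] w 0.994
```

Call:
jog_arm --increments '[-5, -4, 0, 0, 0, 0, 85, -5, -4, -25, 0, 0, 0, 85, -5, -4, -50, 0, 0, 0, 85, -5, -4, -70, 0, 0, 0, 85, -5, -4, -70, 0, 0, 0, 85, -5, -4, -70, 0, 0, 0, 40, -5, -4, -70, 0, 0, 0, 40, -5, -4, -70, 0, 0, 0, 40]' --newtons 40

```text
time_s: 9.65
ee_pos: [424.3, 330.7, 66.2]
tcp_rot: [0.45, 0.547, -0.447, 0.547]
contact_force: [-0.6, -0.6, 6.8]
width: 0.706
```

Call:
jog_arm --increments '[0, 0, 0, 0, 0, 0, 40, 0, 0, 0, 0, 0, 0, 40, 0, 0, 15, 0, 0, 0, 40, 0, 0, 50, 0, 0, 0, 40, 0, 0, 95, 0, 0, 0, 40, 0, 0, 145, 0, 0, 0, 40, 0, 0, 160, 0, 0, 0, 40, 0, 0, 160, 0, 0, 0, 40]'

```text
time_s: 10.45
ee_pos: [424.7, 330.9, 228.0]
tcp_rot: [0.451, 0.547, -0.446, 0.547]
contact_force: [0.0, -0.5, -2.3]
width: 0.706
```

```bash
python3 -c "
from h import *
tool()"
```

```text
t 10.45 tcp [424.7 330.9 228. ] x [ 0.005  0.006 -1.   ] yaw_y 11.28 j [-1.28  0.23  0.63  1.82 -0.15  1.14 -0.4 ] F [ 0.  -0.5 -2.3] w 0.706
```

Call:
jog_arm --increments '[25, -30, 0, 0, 0, -0.05, 40, 50, -60, 0, 0, 0, -0.1, 40, 75, -90, 0, 0, 0, -0.15, 40, 100, -120, 0, 0, 0, -0.2, 40, 122, -150, -5, 0, 0, -0.25, 40, 143, -178, -14, 0, 0, -0.28, 40, 143, -178, -14, 0, 0, -0.28, 40, 143, -178, -14, 0, 0, -0.28, 40]'

```text
time_s: 11.25
ee_pos: [564.9, 150.5, 208.4]
tcp_rot: [-0.52, -0.479, 0.522, -0.478]
contact_force: [-0.4, 0.0, -2.2]
width: 0.705
```

```bash
python3 - <<'E'
from h import *
tool(); im,d,P=snap('scene');np.savez('s3.npz',im=im,d=d,X=pts(d,P)); save('s3',cv2.resize(im[130:290,110:340],None,fx=3,fy=3,interpolation=cv2.INTER_CUBIC))
X=pts(d,P).reshape(-1,3);X=X[np.isfinite(X[:,0])];yaw=np.radians(-5.15);O=np.array([625.7,-94.5]);ex=np.array([np.cos(yaw),np.sin(yaw)]);ey=np.array([-ex[1],ex[0]])
l=np.c_[(X[:,:2]-O)@ex,(X[:,:2]-O)@ey,X[:,2]]
k=(l[:,0]<-62)&(l[:,0]>-120)&(l[:,1]>150)&(l[:,1]<208)&(l[:,2]>120)&(l[:,2]<235);print('handle pts',k.sum(),l[k].min(0).round(),l[k].max(0).round(),l[k].mean(0).round())
E
```

```text
t 11.25 tcp [564.9 150.5 208.4] x [-0.003 -0.001 -1.   ] yaw_y -4.9 j [-0.91  0.38  0.75  1.73 -0.28  1.15 -0.17] F [-0.4  0.  -2.2] w 0.705
handle pts 72 [-87. 170. 154.] [-74. 207. 222.] [-80. 188. 193.]
```

View pics/s3.png

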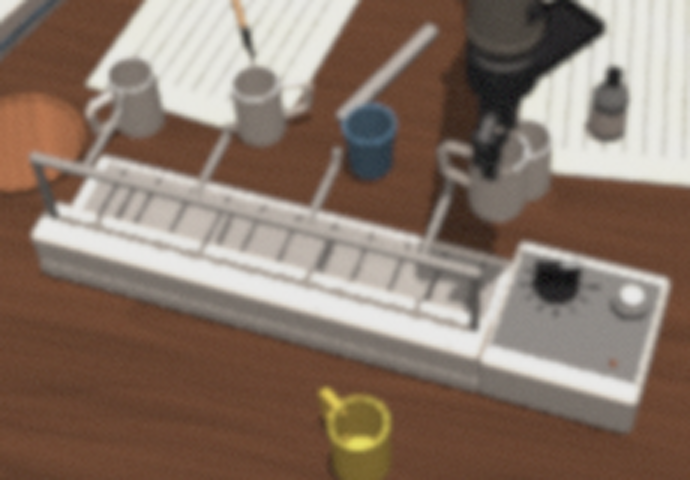

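Call:
jog_arm --increments '[0, 0, 5, 0, 0, 0, 40, 0, 0, 5, 0, 0, 0, 40, 20, -2, 5, 0, 0, 0, 40, 40, -4, 5, 0, 0, 0, 40, 65, -5, 5, 0, 0, 0, 40, 65, -5, 5, 0, 0, 0, 40, 65, -5, 5, 0, 0, 0, 40]'

```text
time_s: 12.0
ee_pos: [630.7, 147.4, 214.9]
tcp_rot: [-0.52, -0.479, 0.52, -0.479]
contact_force: [0.4, -0.3, -2.1]
width: 0.705
```

```bash
python3 - <<'E'
from h import *
tool()
E
```

```text
t 12.0 tcp [630.7 147.4 214.9] x [-0.001 -0.    -1.   ] yaw_y -4.7 j [-0.8   0.49  0.73  1.57 -0.34  1.21 -0.1 ] F [ 0.4 -0.3 -2.1] w 0.705
```

Call:
jog_arm --increments '[0, 0, -10, 0, 0, 0, 40, 0, 0, -20, 0, 0, 0, 40, 0, 0, -25, 0, 0, 0, 40, 0, 0, -25, 0, 0, 0, 40, 0, 0, -25, 0, 0, 0, 40]'

```text
time_s: 12.5
ee_pos: [630.9, 146.8, 190.0]
tcp_rot: [-0.52, -0.479, 0.52, -0.479]
contact_force: [0.2, 0.5, -1.0]
width: 0.703
```

Call:
jog_arm --increments '[0, 0, 0, 0, 0, 0, 72, 0, 0, 0, 0, 0, 0, 74, 0, 0, 0, 0, 0, 0, 74, 0, 0, 0, 0, 0, 0, 74, 0, 0, 0, 0, 0, 0, 74, 0, 0, 20, 0, 0, 0, 74, 0, 0, 60, 0, 0, 0, 76, 0, 0, 110, 0, 0, 0, 80]'

```text
time_s: 13.3
ee_pos: [629.6, 146.8, 299.4]
tcp_rot: [-0.519, -0.479, 0.522, -0.478]
contact_force: [0.9, 0.9, 0.1]
width: 0.935
```

Call:
jog_arm --increments '[-40, 0, 20, 0, 0, 0, 85, -80, 0, 30, 0, 0, 0, 85, -110, 0, 30, 0, 0, 0, 85, -110, 0, 30, 0, 0, 0, 85]'

```text
time_s: 13.7
ee_pos: [518.2, 147.0, 330.7]
tcp_rot: [0.52, 0.481, -0.519, 0.478]
contact_force: [-0.7, 0.2, 0.0]
width: 0.997
```

```bash
cat >> h.py <<'E'
yaw=np.radians(-5.15);O=np.array([625.7,-94.5]);ex=np.array([np.cos(yaw),np.sin(yaw)]);ey=np.array([-ex[1],ex[0]])
def loc(X):
    X=X.reshape(-1,3);X=X[np.isfinite(X[:,0])];return np.c_[(X[:,:2]-O)@ex,(X[:,:2]-O)@ey,X[:,2]]
def hung(X):
    l=loc(X)
    for i,hy in enumerate((-195,-65,65,195)):
        k=(np.abs(l[:,1]-hy)<55)&(l[:,0]>-60)&(l[:,0]<25)&(l[:,2]>95)&(l[:,2]<168); print('hook',i+1,k.sum(),l[k].mean(0).round() if k.sum()>9 else '',l[k].min(0).round() if k.sum()>9 else '',l[k].max(0).round() if k.sum()>9 else '')
E
python3 - <<'E'
from h import *
tool(); im,d,P=snap('scene');X=pts(d,P);np.savez('s4.npz',im=im,d=d,X=X);hung(X)
im,d,P=snap('wrist');X=pts(d,P);np.savez('w4.npz',im=im,d=d,X=X); hung(X); mug(X,(422,162)); save('w4',im)
E
```

```text
t 13.7 tcp [518.2 147.  330.7] x [-0.002  0.004 -1.   ] yaw_y -4.63 j [-1.04  0.17  0.8   1.66 -0.13  1.36 -0.3 ] F [-0.7  0.2  0. ] w 0.997
hook 1 0   
hook 2 0   
hook 3 0   
hook 4 168 [-14. 225. 146.] [-51. 177. 115.] [ 18. 249. 168.]
hook 1 0   
hook 2 0   
hook 3 0   
hook 4 2012 [-14. 226. 132.] [-49. 174. 102.] [ 12. 250. 168.]
mug [422.1 162.1] n 467 rms 1.2 rimz 87.6 handle -47.9 nh 94 rmax 70.0
```

View pics/w4.png

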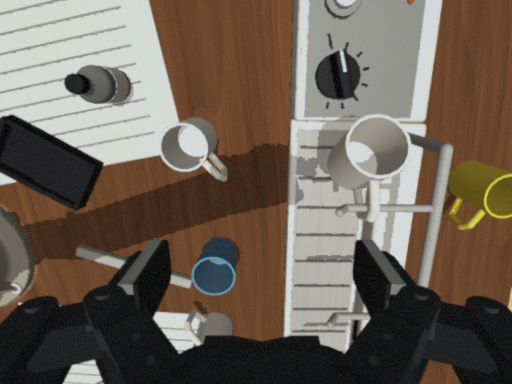

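Call:
jog_arm --increments '[0, 0, 0, 0, 0, 0, 85, 0, 0, 0, 0, 0, 0, 85, 0, 0, 0, 0, 0, 0, 85, 0, 0, 0, 0, 0, 0, 85, 0, 0, 0, 0, 0, 0, 85, 0, 0, 0, 0, 0, 0, 85]'

```text
time_s: 14.4
ee_pos: [521.1, 146.7, 330.0]
tcp_rot: [-0.52, -0.479, 0.52, -0.479]
contact_force: [0.3, -0.6, -0.4]
width: 0.996
```

```bash
python3 - <<'E'
from h import *
tool(); im,d,P=snap('wrist');X=pts(d,P);hung(X); save('w5',im[80:300,280:500])
im,d,P=snap('scene');X=pts(d,P);hung(X); a=im[160:270,190:330]; save('s5',cv2.resize(a,None,fx=4,fy=4,interpolation=cv2.INTER_CUBIC))
E
```

```text
t 14.4 tcp [521.1 146.7 330. ] x [-0. -0. -1.] yaw_y -4.76 j [-1.04  0.18  0.8   1.66 -0.13  1.36 -0.3 ] F [ 0.3 -0.6 -0.4] w 0.996
hook 1 0   
hook 2 0   
hook 3 0   
hook 4 2624 [-22. 217. 138.] [-50. 166.  98.] [ 12. 250. 168.]
hook 1 0   
hook 2 0   
hook 3 0   
hook 4 403 [-12. 204. 141.] [-50. 148. 100.] [ 17. 250. 168.]
```

View pics/s5.png

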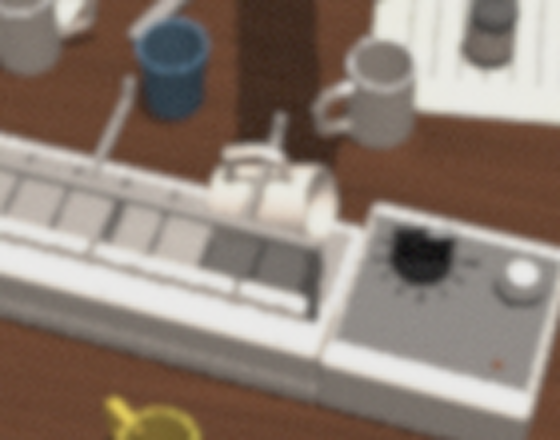

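Call:
jog_arm --increments '[-15, 3, -20, 0, 0, 0.14, 85, -40, 7, -50, 0, 0, 0.28, 85, -70, 12, -90, 0, 0, 0.42, 85, -99, 15, -130, 0, 0, 0.56, 85, -99, 15, -170, 0, 0, 0.7, 85, -99, 15, -195, 0, 0, 0.82, 85, -99, 15, -195, 0, 0, 0.82, 85, -99, 15, -195, 0, 0, 0.82, 85]'

```text
time_s: 15.3
ee_pos: [422.6, 161.7, 135.7]
tcp_rot: [0.287, 0.646, -0.287, 0.646]
contact_force: [-0.4, 0.6, -0.3]
width: 0.996
```

Call:
jog_arm --increments '[0, 0, 0, 0, 0, 0, 85, 0, 0, 0, 0, 0, 0, 85]'

```text
time_s: 15.5
ee_pos: [423.4, 162.4, 136.6]
tcp_rot: [0.288, 0.646, -0.286, 0.647]
contact_force: [-0.4, 0.2, -0.2]
width: 0.996
```

```bash
python3 - <<'E'
from h import *
tool()
E
```

```text
t 15.5 tcp [423.4 162.4 136.6] x [ 0.003  0.002 -1.   ] yaw_y 42.17 j [-1.06  0.17  0.66  2.1  -0.13  0.91  0.41] F [-0.4  0.2 -0.2] w 0.996
```

Call:
jog_arm --increments '[-1, 0, -25, 0, 0, 0, 85, -1, 0, -50, 0, 0, 0, 85, -1, 0, -70, 0, 0, 0, 85, -1, 0, -70, 0, 0, 0, 85, -1, 0, -70, 0, 0, 0, 40, -1, 0, -70, 0, 0, 0, 40, -1, 0, -70, 0, 0, 0, 40, -1, 0, -70, 0, 0, 0, 40]' --newtons 40

```text
time_s: 16.3
ee_pos: [422.2, 162.1, 66.8]
tcp_rot: [0.287, 0.646, -0.286, 0.647]
contact_force: [-1.9, -1.6, 6.2]
width: 0.702
```

Call:
jog_arm --increments '[0, 0, 0, 0, 0, 0, 40, 0, 0, 15, 0, 0, 0, 40, 0, 0, 50, 0, 0, 0, 40, 0, 0, 95, 0, 0, -0.12, 40, 0, 0, 145, 0, 0, -0.25, 40, 0, 0, 149, 0, 0, -0.38, 40, 0, 0, 149, 0, 0, -0.38, 40]'

```text
time_s: 17.0
ee_pos: [422.1, 162.5, 216.3]
tcp_rot: [0.405, 0.581, -0.401, 0.581]
contact_force: [0.1, -0.3, -3.5]
width: 0.702
```

```bash
python3 - <<'E'
from h import *
tool()
E
```

```text
t 17.0 tcp [422.1 162.5 216.3] x [ 0.004  0.004 -1.   ] yaw_y 20.48 j [-1.16  0.05  0.73  2.01 -0.04  1.09 -0.06] F [ 0.1 -0.3 -3.5] w 0.702
```

Call:
jog_arm --increments '[25, -27, 0, 0, 0, -0.08, 40, 50, -54, 0, 0, 0, -0.16, 40, 75, -81, 0, 0, 0, -0.25, 40, 100, -108, 0, 0, 0, -0.35, 40, 129, -139, -1, 0, 0, -0.445, 40, 129, -139, -1, 0, 0, -0.445, 40, 129, -139, -1, 0, 0, -0.445, 40, 129, -139, -1, 0, 0, -0.445, 40]'

```text
time_s: 17.8
ee_pos: [548.7, 23.7, 212.0]
tcp_rot: [-0.52, -0.479, 0.521, -0.477]
contact_force: [-0.4, 0.2, -2.5]
width: 0.704
```

Call:
jog_arm --increments '[0, 0, 0, 0, 0, 0, 40]'

```text
time_s: 17.9
ee_pos: [549.1, 24.2, 212.6]
tcp_rot: [-0.521, -0.479, 0.521, -0.478]
contact_force: [0.9, 0.1, -2.5]
width: 0.705
```

```bash
python3 - <<'E'
from h import *
tool(); im,d,P=snap('scene'); l=loc(pts(d,P))
k=(l[:,0]<-65)&(l[:,0]>-125)&(l[:,1]>20)&(l[:,1]<78)&(l[:,2]>135)&(l[:,2]<235);print('handle pts',k.sum(),l[k].min(0).round(),l[k].max(0).round(),l[k].mean(0).round())
E
```

```text
t 17.9 tcp [549.1  24.2 212.6] x [-0.001  0.001 -1.   ] yaw_y -4.86 j [-0.83  0.33  0.88  1.81 -0.28  1.14  0.06] F [ 0.9  0.1 -2.5] w 0.705
handle pts 66 [-93.  42. 163.] [-79.  76. 225.] [-85.  58. 194.]
```

Call:
jog_arm --increments '[20, -2, 2, 0, 0, 0, 40, 40, -4, 2, 0, 0, 0, 40, 60, -6, 2, 0, 0, 0, 40, 71, -7, 2, 0, 0, 0, 40, 71, -7, 2, 0, 0, 0, 40, 71, -7, 2, 0, 0, 0, 40, 71, -7, 2, 0, 0, 0, 40]'

```text
time_s: 18.65
ee_pos: [620.0, 15.8, 215.1]
tcp_rot: [-0.521, -0.478, 0.522, -0.477]
contact_force: [0.5, -0.2, -2.3]
width: 0.702
```

Call:
jog_arm --increments '[0, 0, -10, 0, 0, 0, 40, 0, 0, -20, 0, 0, 0, 40, 0, 0, -25, 0, 0, 0, 40, 0, 0, -25, 0, 0, 0, 40, 0, 0, -25, 0, 0, 0, 40]'

```text
time_s: 19.15
ee_pos: [621.1, 15.7, 190.0]
tcp_rot: [-0.521, -0.477, 0.522, -0.478]
contact_force: [0.1, -0.2, -2.1]
width: 0.704
```

Good so far; release, then back away toward mug C with a look.

Call:
jog_arm --increments '[0, 0, -1, 0, 0, 0, 72, 0, 0, -1, 0, 0, 0, 74, 0, 0, -1, 0, 0, 0, 74, 0, 0, -1, 0, 0, 0, 74, 0, 0, -1, 0, 0, 0, 74, 0, 0, 20, 0, 0, 0, 74, 0, 0, 60, 0, 0, 0, 76, 0, 0, 110, 0, 0, 0, 80]'

```text
time_s: 19.95
ee_pos: [619.7, 16.1, 299.6]
tcp_rot: [-0.52, -0.478, 0.523, -0.477]
contact_force: [0.9, 0.4, 0.9]
width: 0.93
```

Call:
jog_arm --increments '[-35, -30, 20, 0, 0, 0, 85, -70, -60, 30, 0, 0, 0, 85, -100, -95, 30, 0, 0, 0, 85, -115, -130, 30, 0, 0, 0, 85, -115, -160, 30, 0, 0, 0, 85, -115, -160, 30, 0, 0, 0, 85, -115, -160, 30, 0, 0, 0, 85, -115, -160, 30, 0, 0, 0, 85]'

```text
time_s: 20.75
ee_pos: [506.5, -142.8, 329.9]
tcp_rot: [0.521, 0.478, -0.521, 0.478]
contact_force: [0.1, 0.4, -0.0]
width: 0.995
```

```bash
python3 - <<'E'
from h import *
tool(); im,d,P=snap('scene');hung(pts(d,P))
im,d,P=snap('wrist');X=pts(d,P);np.savez('w6.npz',im=im,d=d,X=X); hung(X); mug(X,(407,-184)); mug(X,(429,-340)); save('w6',im)
l=X[...];k=(l[...,2]>70)&(l[...,2]<84)&(im[...,2].astype(int)>im[...,0]+15);print('cup rim',k.sum(),cv2.minEnclosingCircle(l[k][:,:2].astype(np.float32)) if k.sum()>5 else '')
E
```

```text
t 20.75 tcp [ 506.5 -142.8  329.9] x [-0.  0. -1.] yaw_y -4.92 j [-0.68  0.18  1.01  1.69 -0.15  1.36  0.27] F [ 0.1  0.4 -0. ] w 0.995
hook 1 0   
hook 2 0   
hook 3 320 [ -9.  85. 140.] [-44.  33.  96.] [ 25. 120. 168.]
hook 4 408 [-10. 206. 147.] [-57. 151. 103.] [ 22. 249. 168.]
hook 1 0   
hook 2 0   
hook 3 2438 [-27.  70. 146.] [-47.  34. 100.] [ 15. 101. 168.]
hook 4 0   
mug [ 408.4 -184. ] n 420 rms 1.1 rimz 87.7 handle 115.5 nh 118 rmax 70.0
mug [ 428.4 -340.4] n 384 rms 1.2 rimz 87.7 handle -32.8 nh 115 rmax 69.0
cup rim 666 ((434.24169921875, -32.695899963378906), 32.801700592041016)
```

View pics/w6.png

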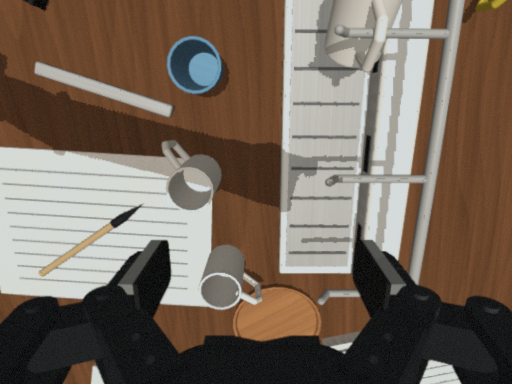

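Call:
jog_arm --increments '[-15, -6, -20, 0, 0, 0.13, 85, -40, -16, -50, 0, 0, 0.26, 85, -70, -30, -90, 0, 0, 0.4, 85, -98, -41, -130, 0, 0, 0.53, 85, -98, -41, -170, 0, 0, 0.53, 85, -98, -41, -193, 0, 0, 0.53, 85, -98, -41, -193, 0, 0, 0.53, 85, -98, -41, -193, 0, 0, 0.53, 85]'

```text
time_s: 21.65
ee_pos: [408.7, -185.1, 137.6]
tcp_rot: [0.378, 0.598, -0.378, 0.598]
contact_force: [0.0, 0.0, 0.8]
width: 0.997
```

Call:
jog_arm --increments '[0, 0, 0, 0, 0, 0, 85, 0, 0, 0, 0, 0, 0, 85]'

```text
time_s: 21.85
ee_pos: [409.5, -185.3, 138.5]
tcp_rot: [0.378, 0.597, -0.377, 0.599]
contact_force: [0.2, 0.0, 0.7]
width: 0.996
```

```bash
python3 - <<'E'
from h import *
tool()
im=np.load('w6.npz')['im'].astype(int);X=np.load('w6.npz')['X']
k=(X[...,2]>0)&(X[...,2]<18)&(X[...,1]<-330)&(im[...,0]>im[...,2]+45)&(im[...,0]>110)
q=X[k][:,:2];print(k.sum(),q.min(0),q.max(0),cv2.minEnclosingCircle(q.astype(np.float32)))
E
```

```text
t 21.85 tcp [ 409.5 -185.3  138.5] x [ 0.003 -0.    -1.   ] yaw_y 25.39 j [-0.52  0.21  0.96  2.11 -0.22  0.92  1.  ] F [0.2 0.  0.7] w 0.996
5889 [  16.43175536 -595.63595624] [ 925.07558872 -330.01194496] ((470.0543212890625, -417.3464050292969), 455.3333740234375)
```

Call:
jog_arm --increments '[-1, 1, -25, 0, 0, 0, 85, -1, 1, -50, 0, 0, 0, 85, -1, 1, -72, 0, 0, 0, 85, -1, 1, -72, 0, 0, 0, 85, -1, 1, -72, 0, 0, 0, 40, -1, 1, -72, 0, 0, 0, 40, -1, 1, -72, 0, 0, 0, 40, -1, 1, -72, 0, 0, 0, 40]'

```text
time_s: 22.65
ee_pos: [408.2, -184.7, 66.8]
tcp_rot: [0.379, 0.597, -0.378, 0.598]
contact_force: [-2.0, 1.8, 6.2]
width: 0.707
```

Call:
jog_arm --increments '[0, 0, 0, 0, 0, 0, 40, 0, 0, 15, 0, 0, 0, 40, 0, 0, 50, 0, 0, 0, 40, 0, 0, 95, 0, 0, 0, 40, 0, 0, 145, 0, 0, -0.1, 40, 0, 0, 149, 0, 0, -0.2, 40, 0, 0, 149, 0, 0, -0.2, 40]'

```text
time_s: 23.35
ee_pos: [408.4, -184.2, 216.1]
tcp_rot: [0.438, 0.556, -0.434, 0.558]
contact_force: [-0.7, -0.4, -3.9]
width: 0.705
```

```bash
python3 - <<'E'
from h import *
tool()
print((O-85*ex-111*ey).round(1),(O-15*ex-111*ey).round(1),(O-85*ex-149*ey).round(1),(O-15*ex-149*ey).round(1))
E
```

```text
t 23.35 tcp [ 408.4 -184.2  216.1] x [ 0.006  0.002 -1.   ] yaw_y 13.92 j [-0.69  0.05  1.06  2.03 -0.05  1.09  0.64] F [-0.7 -0.4 -3.9] w 0.705
[ 531.1 -197.4] [ 600.8 -203.7] [ 527.7 -235.3] [ 597.4 -241.6]
```

Call:
jog_arm --increments '[25, -3, 0, 0, 0, -0.1, 40, 60, -6, 0, 0, 0, -0.2, 40, 95, -10, 0, 0, 0, -0.28, 40, 123, -13, 0, 0, 0, -0.333, 40, 123, -13, 0, 0, 0, -0.333, 40, 123, -13, 0, 0, 0, -0.333, 40, 123, -13, 0, 0, 0, -0.333, 40]'

```text
time_s: 24.05
ee_pos: [528.3, -197.4, 213.2]
tcp_rot: [-0.522, -0.477, 0.523, -0.476]
contact_force: [0.7, -1.1, -2.5]
width: 0.703
```

```bash
python3 - <<'E'
from h import *
tool(); im,d,P=snap('scene'); l=loc(pts(d,P))
k=(l[:,0]<-65)&(l[:,0]>-125)&(l[:,1]>-78)&(l[:,1]<-20)&(l[:,2]>135)&(l[:,2]<235);print('handle pts',k.sum(),l[k].min(0).round(),l[k].max(0).round(),l[k].mean(0).round())
E
```

```text
t 24.05 tcp [ 528.3 -197.4  213.2] x [-0.002  0.001 -1.   ] yaw_y -5.22 j [-0.5   0.42  1.03  1.78 -0.39  1.17  0.55] F [ 0.7 -1.1 -2.5] w 0.703
handle pts 81 [-92. -78. 163.] [-77. -38. 229.] [-85. -58. 198.]
```

Call:
jog_arm --increments '[20, -2, 1, 0, 0, 0, 40, 40, -3, 1, 0, 0, 0, 40, 60, -5, 1, 0, 0, 0, 40, 71, -6, 1, 0, 0, 0, 40, 71, -6, 1, 0, 0, 0, 40, 71, -6, 1, 0, 0, 0, 40, 71, -6, 1, 0, 0, 0, 40]'

```text
time_s: 24.8
ee_pos: [599.7, -203.5, 215.2]
tcp_rot: [0.522, 0.477, -0.522, 0.476]
contact_force: [-0.1, -0.9, -2.8]
width: 0.7
```

Call:
jog_arm --increments '[0, 0, -10, 0, 0, 0, 40, 0, 0, -20, 0, 0, 0, 40, 0, 0, -25, 0, 0, 0, 40, 0, 0, -25, 0, 0, 0, 40, 0, 0, -25, 0, 0, 0, 40]'

```text
time_s: 25.3
ee_pos: [601.0, -203.2, 190.0]
tcp_rot: [-0.522, -0.477, 0.522, -0.477]
contact_force: [-0.5, 0.5, -2.6]
width: 0.702
```

Release and back off toward mug D.

Call:
jog_arm --increments '[0, 0, -1, 0, 0, 0, 72, 0, 0, -1, 0, 0, 0, 74, 0, 0, -1, 0, 0, 0, 74, 0, 0, -1, 0, 0, 0, 74, 0, 0, -1, 0, 0, 0, 74, 0, 0, 20, 0, 0, 0, 74, 0, 0, 60, 0, 0, 0, 76, 0, 0, 110, 0, 0, 0, 80]'

```text
time_s: 26.1
ee_pos: [600.0, -202.4, 299.6]
tcp_rot: [-0.521, -0.478, 0.523, -0.476]
contact_force: [0.8, 0.1, 0.4]
width: 0.937
```

Call:
jog_arm --increments '[-35, -20, 20, 0, 0, 0, 85, -70, -40, 30, 0, 0, 0, 85, -90, -60, 30, 0, 0, 0, 85, -100, -70, 30, 0, 0, 0, 85, -100, -70, 30, 0, 0, 0, 85, -100, -70, 30, 0, 0, 0, 85, -100, -70, 30, 0, 0, 0, 85, -100, -70, 30, 0, 0, 0, 85]'

```text
time_s: 26.9
ee_pos: [502.3, -271.8, 329.5]
tcp_rot: [-0.521, -0.478, 0.522, -0.477]
contact_force: [-1.0, -0.3, -0.6]
width: 0.989
```

```bash
python3 - <<'E'
from h import *
tool(); im,d,P=snap('scene');hung(pts(d,P))
im,d,P=snap('wrist');X=pts(d,P);np.savez('w7.npz',im=im,d=d,X=X); mug(X,(429,-340))
i=im.astype(int);k=(X[...,2]>2)&(X[...,2]<17)&(np.hypot(X[...,0]-440,X[...,1]+440)<110)&(i[...,0]>i[...,2]+45)
q=X[k];q=q[q[:,2]>3];print(k.sum(),q.min(0).round(),q.max(0).round(),cv2.minEnclosingCircle(q[:,:2].astype(np.float32)))
E
```

```text
t 26.9 tcp [ 502.3 -271.8  329.5] x [-0.001 -0.    -1.   ] yaw_y -5.05 j [-0.41  0.34  1.08  1.59 -0.3   1.39  0.62] F [-1.  -0.3 -0.6] w 0.989
hook 1 0   
hook 2 287 [ -2. -61. 143.] [ -41. -120.   98.] [ 25. -26. 168.]
hook 3 356 [-16.  82. 141.] [-55.  27.  95.] [ 14. 120. 168.]
hook 4 386 [-11. 210. 146.] [-59. 155. 107.] [ 20. 250. 168.]
mug [ 428.7 -340.3] n 413 rms 1.2 rimz 87.6 handle -32.9 nh 99 rmax 70.0
4445 [ 426. -545.    3.] [ 550. -393.   15.] ((502.79901123046875, -471.2762451171875), 79.20430755615234)
```

Call:
jog_arm --increments '[-15, -10, -20, 0, 0, 0.14, 85, -30, -25, -50, 0, 0, 0.28, 85, -45, -40, -80, 0, 0, 0.42, 85, -60, -55, -110, 0, 0, 0.56, 85, -74, -68, -150, 0, 0, 0.7, 85, -74, -68, -180, 0, 0, 0.84, 85, -74, -68, -192, 0, 0, 0.98, 85, -74, -68, -192, 0, 0, 1.085, 85]'

```text
time_s: 27.8
ee_pos: [425.8, -340.0, 135.6]
tcp_rot: [0.2, 0.68, -0.199, 0.677]
contact_force: [0.5, -0.2, 0.2]
width: 0.994
```

Call:
jog_arm --increments '[0, 0, 0, 0, 0, 0, 85, 0, 0, 0, 0, 0, 0, 85, 0, 0, 0, 0, 0, 0, 85]'

```text
time_s: 28.1
ee_pos: [427.5, -341.4, 138.5]
tcp_rot: [0.201, 0.678, -0.202, 0.678]
contact_force: [-0.1, -0.4, -0.1]
width: 0.999
```

```bash
python3 - <<'E'
from h import *
tool()
D=np.load('w7.npz');X=D['X'];i=D['im'].astype(int);c=np.array((500,-471.))
T=np.load('top2.npz');
for n,X,i in (('w',X,i),('top',T['X'],T['im'].astype(int))):
  for _ in range(3):
    k=(X[...,2]>3)&(X[...,2]<17)&(np.hypot(X[...,0]-c[0],X[...,1]-c[1])<95)&(i[...,0]>i[...,2]+30)
    q=X[k]; (a,b),r=cv2.minEnclosingCircle(q[:,:2].astype(np.float32)); c=np.array((a,b))
  print(n,k.sum(),q.min(0).round(),q.max(0).round(),c,r)
E
```

```text
t 28.1 tcp [ 427.5 -341.4  138.5] x [ 0.001 -0.    -1.   ] yaw_y 56.89 j [-0.01  0.39  0.75  1.9  -0.32  0.98  1.88] F [-0.1 -0.4 -0.1] w 0.999
w 6223 [ 426. -553.    3.] [ 593. -393.   15.] [ 511.85049438 -474.31344604] 85.59568786621094
top 803 [ 418. -568.    3.] [ 607. -382.   17.] [ 512.00030518 -474.2857666 ] 94.61119079589844
```

Call:
jog_arm --increments '[1, 1, -25, 0, 0, 0, 85, 1, 1, -50, 0, 0, 0, 85, 1, 1, -72, 0, 0, 0, 85, 1, 1, -72, 0, 0, 0, 85, 1, 1, -72, 0, 0, 0, 40, 1, 1, -72, 0, 0, 0, 40, 1, 1, -72, 0, 0, 0, 40, 1, 1, -72, 0, 0, 0, 40]'

```text
time_s: 28.9
ee_pos: [429.1, -341.5, 67.8]
tcp_rot: [0.201, 0.677, -0.202, 0.679]
contact_force: [-0.1, -1.6, 7.0]
width: 0.701
```

Call:
jog_arm --increments '[0, 0, 0, 0, 0, 0, 40, 0, 0, 15, 0, 0, 0, 40, 0, 0, 50, 0, 0, -0.1, 40, 0, 0, 95, 0, 0, -0.24, 40, 0, 0, 145, 0, 0, -0.38, 40, 0, 0, 149, 0, 0, -0.5, 40, 0, 0, 149, 0, 0, -0.5, 40]'

```text
time_s: 29.6
ee_pos: [428.7, -340.4, 217.2]
tcp_rot: [0.363, 0.606, -0.362, 0.608]
contact_force: [0.4, 1.2, -2.5]
width: 0.706
```

```bash
python3 - <<'E'
from h import *
tool(); im,d,P=snap('scene');hung(pts(d,P))
E
```

```text
t 29.6 tcp [ 428.7 -340.4  217.2] x [ 0.003 -0.001 -1.   ] yaw_y 28.34 j [-0.16  0.33  0.94  1.81 -0.29  1.14  1.37] F [ 0.4  1.2 -2.5] w 0.706
hook 1 0   
hook 2 341 [ -2. -49. 147.] [-40. -99. 102.] [ 21. -11. 168.]
hook 3 388 [-13.  62. 141.] [-45.  10.  99.] [ 23. 110. 168.]
hook 4 390 [-11. 210. 146.] [-60. 154. 106.] [ 20. 249. 168.]
```

Call:
jog_arm --increments '[18, 18, 0, 0, 0, -0.12, 40, 38, 40, 0, 0, 0, -0.24, 40, 60, 63, 0, 0, 0, -0.36, 40, 80, 84, 0, 0, 0, -0.48, 40, 99, 105, -1, 0, 0, -0.585, 40, 99, 105, -1, 0, 0, -0.585, 40, 99, 105, -1, 0, 0, -0.585, 40, 99, 105, -1, 0, 0, -0.585, 40]'

```text
time_s: 30.45
ee_pos: [525.4, -236.0, 213.3]
tcp_rot: [-0.522, -0.477, 0.523, -0.476]
contact_force: [0.2, -0.6, -2.2]
width: 0.701
```

```bash
python3 - <<'E'
from h import *
tool(); im,d,P=snap('scene'); l=loc(pts(d,P))
k=(l[:,0]<-65)&(l[:,0]>-125)&(l[:,1]>-240)&(l[:,1]<-182)&(l[:,2]>135)&(l[:,2]<235);print('handle pts',k.sum(),l[k].min(0).round(),l[k].max(0).round(),l[k].mean(0).round())
E
```

```text
t 30.45 tcp [ 525.4 -236.   213.3] x [-0.002  0.    -1.   ] yaw_y -5.22 j [-0.42  0.45  1.03  1.75 -0.41  1.18  0.64] F [ 0.2 -0.6 -2.2] w 0.701
handle pts 45 [ -95. -215.  160.] [ -82. -186.  219.] [ -86. -205.  184.]
```

Call:
jog_arm --increments '[20, -2, 2, 0, 0, 0, 40, 40, -3, 2, 0, 0, 0, 40, 60, -5, 2, 0, 0, 0, 40, 71, -6, 2, 0, 0, 0, 40, 71, -6, 2, 0, 0, 0, 40, 71, -6, 2, 0, 0, 0, 40, 71, -6, 2, 0, 0, 0, 40]'

```text
time_s: 31.2
ee_pos: [596.7, -241.8, 216.2]
tcp_rot: [-0.523, -0.477, 0.523, -0.476]
contact_force: [-0.4, -1.4, -1.8]
width: 0.705
```

Call:
jog_arm --increments '[0, 0, -10, 0, 0, 0, 40, 0, 0, -20, 0, 0, 0, 40, 0, 0, -25, 0, 0, 0, 40, 0, 0, -25, 0, 0, 0, 40, 0, 0, -25, 0, 0, 0, 40]'

```text
time_s: 31.7
ee_pos: [598.0, -241.4, 191.0]
tcp_rot: [-0.522, -0.477, 0.522, -0.477]
contact_force: [-0.4, -1.1, -2.5]
width: 0.706
```

Release, back off toward where tray and teacup can be seen.

Call:
jog_arm --increments '[0, 0, -1, 0, 0, 0, 72, 0, 0, -1, 0, 0, 0, 74, 0, 0, -1, 0, 0, 0, 74, 0, 0, -1, 0, 0, 0, 74, 0, 0, -1, 0, 0, 0, 74, 0, 0, 20, 0, 0, 0, 74, 0, 0, 60, 0, 0, 0, 76, 0, 0, 110, 0, 0, 0, 80]'

```text
time_s: 32.5
ee_pos: [597.1, -240.3, 300.5]
tcp_rot: [-0.522, -0.478, 0.523, -0.475]
contact_force: [1.5, -0.1, 1.5]
width: 0.936
```

Call:
jog_arm --increments '[-30, -10, 20, 0, 0, 0, 85, -60, -30, 30, 0, 0, 0, 85, -80, -60, 30, 0, 0, 0, 85, -90, -85, 30, 0, 0, 0, 85, -90, -95, 30, 0, 0, 0, 85, -90, -95, 30, 0, 0, 0, 85, -90, -95, 30, 0, 0, 0, 85, -90, -95, 30, 0, 0, 0, 85]'

```text
time_s: 33.3
ee_pos: [509.5, -334.4, 330.5]
tcp_rot: [0.522, 0.478, -0.521, 0.477]
contact_force: [-0.8, 0.1, 0.3]
width: 0.99
```

```bash
python3 - <<'E'
from h import *
tool(); im,d,P=snap('scene');X=pts(d,P);hung(X)
i=im.astype(int);b=(X[...,2]>72)&(X[...,2]<83)&(i[...,2]>i[...,0]+12)&(np.abs(X[...,0]-440)<100)&(np.abs(X[...,1]+35)<100);print('cup',b.sum(),cv2.minEnclosingCircle(X[b][:,:2].astype(np.float32)) if b.any() else '')
save('s8',cv2.resize(im[120:290,60:360],None,fx=2.6,fy=2.6,interpolation=cv2.INTER_CUBIC))
im,d,P=snap('wrist');X=pts(d,P);np.savez('w8.npz',im=im,d=d,X=X);save('w8',im)
i=im.astype(int)
for z0,z1 in((9,15),(3,8.5)):
    k=(X[...,2]>z0)&(X[...,2]<z1)&(np.hypot(X[...,0]-500,X[...,1]+471)<120)&(i[...,0]>i[...,2]+40)
    v,u=np.nonzero(k);print(z0,k.sum(),'px',u.min(),u.max(),v.min(),v.max(),np.percentile(X[k],[1,50,99],axis=0).round(),cv2.minEnclosingCircle(X[k][:,:2].astype(np.float32)))
E
```

```text
t 33.3 tcp [ 509.5 -334.4  330.5] x [-0.     0.001 -1.   ] yaw_y -5.03 j [-0.23  0.43  1.06  1.5  -0.38  1.43  0.75] F [-0.8  0.1  0.3] w 0.99
hook 1 323 [ -12. -179.  136.] [ -44. -237.   96.] [  20. -140.  168.]
hook 2 290 [ -1. -62. 145.] [ -37. -120.   96.] [ 24. -24. 168.]
hook 3 330 [-19.  85. 139.] [-54.  32.  97.] [ 16. 120. 168.]
hook 4 396 [-11. 210. 146.] [-56. 156. 107.] [ 19. 250. 168.]
cup 58 ((437.04278564453125, -27.660425186157227), 35.62637710571289)
9 1035 px 218 315 180 270 [[ 428. -550.    9.]
 [ 506. -473.   12.]
 [ 583. -394.   14.]] ((505.2712097167969, -472.7175598144531), 79.62288665771484)
3 5803 px 222 312 176 276 [[ 436. -542.    4.]
 [ 505. -471.    6.]
 [ 574. -405.    8.]] ((500.0334167480469, -478.91314697265625), 90.4308090209961)
```

View pics/w8.png

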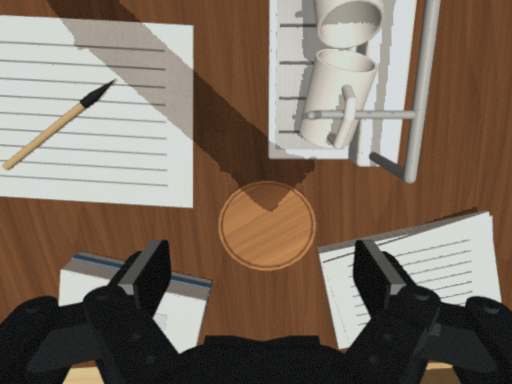

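View pics/s8.png

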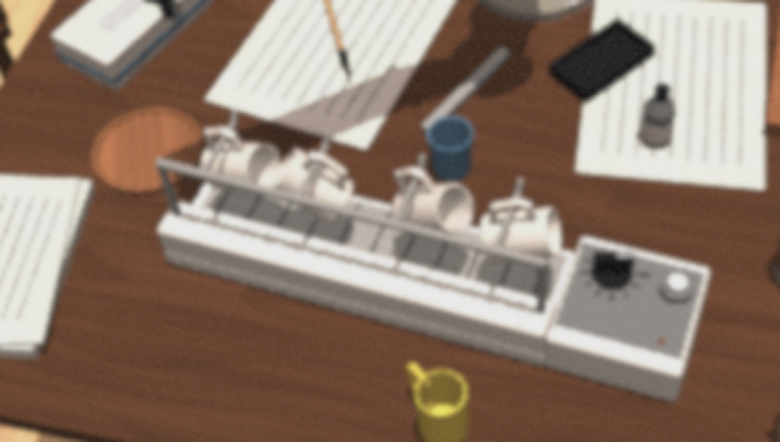

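Call:
jog_arm --increments '[0, 45, 0, 0, 0, 0, 85, -5, 90, 0, 0, 0, 0, 85, -5, 135, 0, 0, 0, 0, 85, -10, 180, 0, 0, 0, 0, 85, -10, 225, 0, 0, 0, 0, 85, -10, 240, 0, 0, 0, 0, 85, -10, 240, 0, 0, 0, 0, 85, -10, 240, 0, 0, 0, 0, 85]'

```text
time_s: 34.2
ee_pos: [498.1, -96.4, 331.2]
tcp_rot: [-0.522, -0.477, 0.522, -0.477]
contact_force: [-0.4, 0.9, 0.4]
width: 0.995
```

```bash
python3 - <<'E'
from h import *
tool(); im,d,P=snap('wrist');X=pts(d,P);i=im.astype(int)
b=(X[...,2]>75)&(X[...,2]<82)&(np.hypot(X[...,0]-437,X[...,1]+32)<90);p=X[b][:,:2]
r=least_squares(lambda q:np.clip(np.hypot(p[:,0]-q[0],p[:,1]-q[1])-31,-5,5),p.mean(0));print('cup',b.sum(),r.x.round(1),np.sqrt(2*r.cost/len(p)),cv2.minEnclosingCircle(p.astype(np.float32)))
E
```

```text
t 34.2 tcp [498.1 -96.4 331.2] x [ 0. -0. -1.] yaw_y -5.16 j [-0.94  0.15  1.17  1.73 -0.14  1.36  0.17] F [-0.4  0.9  0.4] w 0.995
cup 523 [434.3 -32.4] 1.384481734922515 ((434.23046875, -32.01293182373047), 32.6671257019043)
```

Call:
jog_arm --increments '[-20, 20, -40, 0, 0, 0, 85, -45, 45, -80, 0, 0, 0, 85, -64, 64, -125, 0, 0, 0, 85, -64, 64, -170, 0, 0, 0, 85, -64, 64, -196, 0, 0, 0, 85, -64, 64, -196, 0, 0, 0, 85, -64, 64, -196, 0, 0, 0, 85, -64, 64, -196, 0, 0, 0, 85]'

```text
time_s: 35.05
ee_pos: [435.9, -33.4, 136.8]
tcp_rot: [0.524, 0.475, -0.522, 0.477]
contact_force: [1.1, 0.4, -0.1]
width: 0.994
```

Call:
jog_arm --increments '[0, 0, 0, 0, 0, 0, 85]'

```text
time_s: 35.15
ee_pos: [435.7, -32.6, 136.7]
tcp_rot: [0.524, 0.476, -0.521, 0.477]
contact_force: [0.5, -0.2, 0.3]
width: 0.997
```

Call:
jog_arm --increments '[-1, 0, -25, 0, 0, 0, 85, -1, 0, -50, 0, 0, 0, 85, -1, 0, -79, 0, 0, 0, 85, -1, 0, -79, 0, 0, 0, 85, -1, 0, -79, 0, 0, 0, 40, -1, 0, -79, 0, 0, 0, 40, -1, 0, -79, 0, 0, 0, 40, -1, 0, -79, 0, 0, 0, 40]' --newtons 40

```text
time_s: 35.95
ee_pos: [434.4, -32.3, 58.5]
tcp_rot: [0.523, 0.477, -0.521, 0.477]
contact_force: [-2.4, -0.1, 9.3]
width: 0.745
```

Call:
jog_arm --increments '[0, 0, 0, 0, 0, 0, 40, 0, 0, 0, 0, 0, 0, 40, 0, 0, 15, 0, 0, 0, 40, 0, 0, 50, 0, 0, 0, 40, 0, 0, 95, 0, 0, 0, 40, 0, 0, 100, 0, 0, 0, 40, 0, 0, 100, 0, 0, 0, 40]'

```text
time_s: 36.65
ee_pos: [434.4, -31.3, 157.7]
tcp_rot: [0.524, 0.477, -0.52, 0.477]
contact_force: [-0.6, 0.6, -2.4]
width: 0.747
```

```bash
python3 - <<'E'
from h import *
tool()
E
```

```text
t 36.65 tcp [434.4 -31.3 157.7] x [ 0.004  0.004 -1.   ] yaw_y -5.13 j [-1.09  0.17  1.18  2.12 -0.2   0.96  0.11] F [-0.6  0.6 -2.4] w 0.747
```

Call:
jog_arm --increments '[0, -35, 0, 0, 0, 0, 40, 0, -75, 0, 0, 0, 0, 40, 0, -115, 0, 0, 0, 0, 40, 0, -155, 0, 0, 0, 0, 40, 0, -195, 0, 0, 0, 0, 40, 0, -235, 0, 0, 0, 0, 40, 5, -275, 0, 0, 0, 0, 40, 15, -315, 0, 0, 0, 0, 40]'

```text
time_s: 37.45
ee_pos: [446.1, -348.3, 153.8]
tcp_rot: [-0.523, -0.478, 0.523, -0.475]
contact_force: [0.9, 0.1, -1.7]
width: 0.743
```

Call:
jog_arm --increments '[0, 0, 0, 0, 0, 0, 40]'

```text
time_s: 37.55
ee_pos: [445.6, -354.3, 155.0]
tcp_rot: [-0.522, -0.473, 0.526, -0.475]
contact_force: [-1.8, -0.1, -2.4]
width: 0.748
```

Call:
jog_arm --increments '[15, -30, 0, 0, 0, 0, 40, 35, -65, 0, 0, 0, 0, 40, 55, -100, 0, 0, 0, 0, 40, 57, -124, -20, 0, 0, 0, 40, 57, -124, -50, 0, 0, 0, 40, 57, -124, -70, 0, 0, 0, 40, 57, -124, -70, 0, 0, 0, 40, 57, -124, -70, 0, 0, 0, 40]'

```text
time_s: 38.35
ee_pos: [504.4, -470.6, 84.8]
tcp_rot: [-0.522, -0.478, 0.522, -0.476]
contact_force: [-0.1, -0.4, -1.1]
width: 0.751
```

Call:
jog_arm --increments '[0, 0, 0, 0, 0, 0, 40]'

```text
time_s: 38.45
ee_pos: [505.4, -471.7, 87.1]
tcp_rot: [0.522, 0.476, -0.522, 0.477]
contact_force: [-0.5, 0.3, -1.2]
width: 0.747
```

Call:
jog_arm --increments '[0, -1, -10, 0, 0, 0, 40, 0, -1, -18, 0, 0, 0, 40, 0, -1, -22, 0, 0, 0, 40, 0, -1, -22, 0, 0, 0, 40, 0, -1, -22, 0, 0, 0, 40]'

```text
time_s: 38.95
ee_pos: [504.9, -472.2, 64.9]
tcp_rot: [0.522, 0.477, -0.522, 0.477]
contact_force: [-0.5, 3.2, 6.2]
width: 0.744
```

Contact with the tray. Release and rise.

Call:
jog_arm --increments '[0, 0, 0, 0, 0, 0, 85, 0, 0, 0, 0, 0, 0, 85, 0, 0, 0, 0, 0, 0, 85, 0, 0, 0, 0, 0, 0, 85, 0, 0, 30, 0, 0, 0, 85, 0, 0, 75, 0, 0, 0, 85, 0, 0, 120, 0, 0, 0, 85, 0, 0, 170, 0, 0, 0, 85]'

```text
time_s: 39.75
ee_pos: [504.7, -471.7, 235.0]
tcp_rot: [-0.522, -0.477, 0.522, -0.476]
contact_force: [1.1, -1.1, -0.2]
width: 0.992
```

Call:
jog_arm --increments '[-30, 30, 40, 0, 0, 0, 85, -50, 70, 80, 0, 0, 0, 85, -50, 115, 100, 0, 0, 0, 85, -40, 160, 100, 0, 0, 0, 85, -30, 205, 100, 0, 0, 0, 85, -20, 250, 100, 0, 0, 0, 85, -10, 295, 100, 0, 0, 0, 85, 0, 340, 100, 0, 0, 0, 85]'

```text
time_s: 40.55
ee_pos: [505.1, -130.1, 334.2]
tcp_rot: [0.523, 0.477, -0.522, 0.477]
contact_force: [0.7, -0.8, 0.3]
width: 0.998
```

Call:
jog_arm --increments '[0, 45, 0, 0, 0, 0.14, 85, 5, 90, 0, 0, 0, 0.28, 85, 5, 135, 0, 0, 0, 0.28, 85, 10, 180, 0, 0, 0, 0.28, 85, 15, 225, 0, 0, 0, 0.28, 85, 20, 270, 0, 0, 0, 0.28, 85, 20, 315, 0, 0, 0, 0.28, 85, 20, 350, 0, 0, 0, 0.28, 85]'

```text
time_s: 41.35
ee_pos: [524.6, 221.1, 333.8]
tcp_rot: [0.45, 0.546, -0.45, 0.545]
contact_force: [0.8, 0.7, 0.1]
width: 0.994
```

Call:
jog_arm --increments '[0, 0, 0, 0, 0, 0, 85, 0, 0, 0, 0, 0, 0, 85]'

```text
time_s: 41.55
ee_pos: [524.9, 218.2, 333.7]
tcp_rot: [0.45, 0.545, -0.451, 0.546]
contact_force: [0.3, -0.3, -0.5]
width: 0.996
```

```bash
python3 - <<'E'
from h import *
from scipy import ndimage as nd
tool(); im,d,P=snap('scene');X=pts(d,P);hung(X);save('s9',cv2.resize(im[110:290,60:360],None,fx=2.6,fy=2.6,interpolation=cv2.INTER_CUBIC))
i=im.astype(int);b=(X[...,2]>76)&(X[...,2]<90)&(np.hypot(X[...,0]-505,X[...,1]+473)<90);print('cup on tray',b.sum(),cv2.minEnclosingCircle(X[b][:,:2].astype(np.float32)),np.median(X[b][:,2]))
im,d,P=snap('wrist');X=pts(d,P);np.savez('w9.npz',im=im,d=d,X=X);i=im.astype(int)
m=(X[...,2]>108)&(X[...,2]<122)&(np.hypot(X[...,0]-618,X[...,1]-232)<45);p=X[m];print('bar',len(p),p.mean(0),cv2.minAreaRect(p[:,:2].astype(np.float32)))
w=m&(i.min(-1)>120);print('ptr',w.sum(),X[w].mean(0))
b=(X[...,2]>92)&(X[...,2]<101)&(np.hypot(X[...,0]-625,X[...,1]-315)<35)&(i.min(-1)>110);print('btn',b.sum(),X[b].mean(0),cv2.minEnclosingCircle(X[b][:,:2].astype(np.float32)) if b.any() else '')
E
```

```text
t 41.55 tcp [524.9 218.2 333.7] x [-0.    -0.001 -1.   ] yaw_y 10.92 j [-1.17  0.26  0.88  1.59 -0.21  1.38 -0.08] F [ 0.3 -0.3 -0.5] w 0.996
hook 1 328 [ -13. -179.  136.] [ -44. -233.   97.] [  20. -140.  168.]
hook 2 290 [ -2. -62. 144.] [ -40. -120.   96.] [ 22. -26. 168.]
hook 3 366 [-19.  80. 138.] [-52.  24.  98.] [ 17. 120. 168.]
hook 4 395 [-11. 210. 146.] [-60. 154. 105.] [ 19. 250. 168.]
cup on tray 69 ((506.8822326660156, -468.2579040527344), 36.05707550048828) 80.32396410695706
bar 554 [617.49490501 232.84145727 115.93710563] ((618.64697265625, 231.97525024414062), (14.200197219848633, 52.96274185180664), 9.743408203125)
ptr 73 [616.10008662 245.71089631 117.48691343]
btn 374 [625.18829992 315.64607588  96.67364671] ((625.593505859375, 315.50048828125), 12.75323486328125)
```

View pics/s9.png

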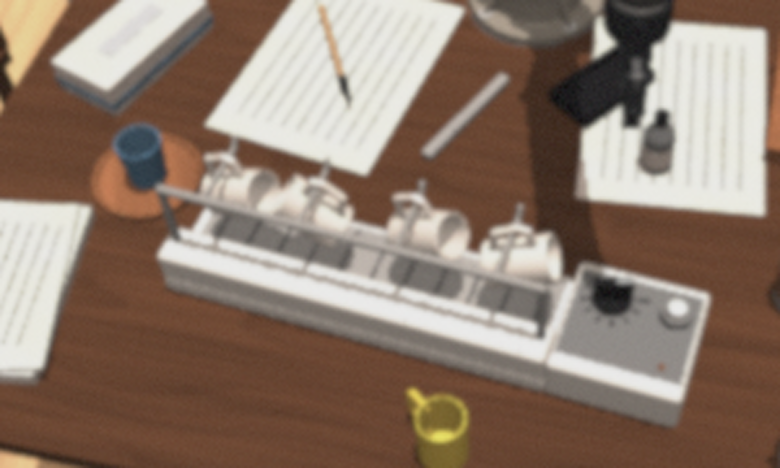

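Call:
jog_arm --increments '[20, 3, -20, 0, 0, -0.02, 60, 50, 8, -50, 0, 0, -0.02, 45, 80, 12, -90, 0, 0, -0.02, 45, 94, 14, -130, 0, 0, -0.02, 45, 94, 14, -169, 0, 0, -0.02, 45, 94, 14, -169, 0, 0, -0.02, 45, 94, 14, -169, 0, 0, -0.02, 45, 94, 14, -169, 0, 0, -0.02, 45]'

```text
time_s: 42.45
ee_pos: [620.8, 231.3, 168.3]
tcp_rot: [0.458, 0.539, -0.455, 0.541]
contact_force: [-0.5, 0.1, 0.3]
width: 0.526
```

Call:
jog_arm --increments '[0, 0, 0, 0, 0, 0, 45]'

```text
time_s: 42.55
ee_pos: [620.5, 231.9, 168.2]
tcp_rot: [0.458, 0.54, -0.454, 0.541]
contact_force: [0.0, 0.0, 0.4]
width: 0.527
```

```bash
python3 - <<'E'
from h import *
tool()
E
```

```text
t 42.55 tcp [620.5 231.9 168.2] x [ 0.004  0.002 -1.   ] yaw_y 9.68 j [-0.95  0.58  0.78  1.59 -0.43  1.15  0.09] F [0.  0.  0.4] w 0.527
```

Call:
jog_arm --increments '[-1, 0, -30, 0, 0, 0, 45, -1, 0, -62, 0, 0, 0, 45, -1, 0, -62, 0, 0, 0, 45, -1, 0, -62, 0, 0, 0, 45, -1, 0, -62, 0, 0, 0, 5, -1, 0, -62, 0, 0, 0, 5, -1, 0, -62, 0, 0, 0, 5, -1, 0, -62, 0, 0, 0, 5]' --newtons 40

```text
time_s: 43.35
ee_pos: [618.9, 231.9, 105.4]
tcp_rot: [0.457, 0.54, -0.455, 0.541]
contact_force: [-1.9, 0.1, 5.5]
width: 0.142
```

Call:
jog_arm --increments '[0, 0, 0, 0, 0, -0.14, 5, 0, 0, 0, 0, 0, -0.28, 5, 0, 0, 0, 0, 0, -0.42, 5, 0, 0, 0, 0, 0, -0.56, 5, 0, 0, 0, 0, 0, -0.7, 5, 0, 0, 0, 0, 0, -0.84, 5, 0, 0, 0, 0, 0, -0.98, 5, 0, 0, 0, 0, 0, -1.05, 5]'

```text
time_s: 44.15
ee_pos: [619.3, 231.7, 105.3]
tcp_rot: [0.667, 0.238, -0.665, 0.238]
contact_force: [-1.4, -0.4, 5.5]
width: 0.145
```

```bash
python3 - <<'E'
from h import *
tool()
E
```

```text
t 44.15 tcp [619.3 231.7 105.3] x [ 0.003  0.    -1.   ] yaw_y -50.7 j [-1.06  0.75  0.99  1.65 -0.68  1.12 -0.77] F [-1.4 -0.4  5.5] w 0.145
```

Call:
jog_arm --increments '[0, 0, 0, 0, 0, -0.14, 5, 0, 0, 0, 0, 0, -0.28, 5, 0, 0, 0, 0, 0, -0.42, 5, 0, 0, 0, 0, 0, -0.56, 5, 0, 0, 0, 0, 0, -0.7, 5, 0, 0, 0, 0, 0, -0.84, 5, 0, 0, 0, 0, 0, -0.98, 5, 0, 0, 0, 0, 0, -1.04, 5]'

```text
time_s: 44.95
ee_pos: [619.4, 231.2, 105.4]
tcp_rot: [0.697, -0.125, -0.695, -0.124]
contact_force: [-1.2, -1.6, 5.3]
width: 0.144
```

Call:
jog_arm --increments '[0, 0, 0, 0, 0, 0, 5, 0, 0, 0, 0, 0, 0, 5]'

```text
time_s: 45.15
ee_pos: [619.4, 231.2, 105.4]
tcp_rot: [0.697, -0.123, -0.695, -0.123]
contact_force: [0.1, -1.2, 5.0]
width: 0.146
```

```bash
python3 - <<'E'
from h import *
print(tool()['wrist_torque'])
E
```

```text
t 45.15 tcp [619.4 231.2 105.4] x [ 0.003 -0.001 -1.   ] yaw_y -110.06 j [-1.14  0.89  1.2   1.65 -0.88  1.23 -1.67] F [ 0.1 -1.2  5. ] w 0.146
[-0.30109537  0.18361525  0.00046149]
```

Let go, rise straight up, and look.

Call:
jog_arm --increments '[0, 0, 0, 0, 0, 0, 45, 0, 0, 0, 0, 0, 0, 45, 0, 0, 0, 0, 0, 0, 45, 0, 0, 30, 0, 0, 0, 45, 0, 0, 65, 0, 0, 0, 45, -20, 0, 110, 0, 0, 0, 45, -55, 0, 150, 0, 0, 0.14, 45, -70, 0, 170, 0, 0, 0.28, 45]'

```text
time_s: 45.95
ee_pos: [547.5, 231.3, 275.6]
tcp_rot: [0.707, -0.023, -0.706, -0.023]
contact_force: [-0.8, 0.4, 0.7]
width: 0.526
```

Call:
jog_arm --increments '[0, 10, 0, 0, 0, 0.14, 45, 0, 20, 0, 0, 0, 0.28, 45, 0, 30, 0, 0, 0, 0.42, 45, 0, 40, 0, 0, 0, 0.56, 45, 0, 50, 0, 0, 0, 0.7, 45, 0, 60, 0, 0, 0, 0.84, 45, 0, 70, 0, 0, 0, 0.98, 45, 0, 80, 0, 0, 0, 1.12, 45]'

```text
time_s: 46.75
ee_pos: [547.8, 312.2, 273.0]
tcp_rot: [-0.611, -0.356, 0.611, -0.356]
contact_force: [-0.3, -0.4, -0.2]
width: 0.525
```

```bash
cat > kn.py <<'E'
from h import *
tool(); im,d,P=snap('wrist');X=pts(d,P);i=im.astype(int);save('w10',im)
m=(X[...,2]>108)&(X[...,2]<122)&(np.hypot(X[...,0]-618,X[...,1]-232)<40);p=X[m]
if m.sum()>50:
    c=cv2.minAreaRect(p[:,:2].astype(np.float32));print('bar',len(p),c)
    w=m&(i.min(-1)>120);q=X[w].mean(0);print('ptr',w.sum(),q.round(1),'dir',np.degrees(np.arctan2(q[1]-c[0][1],q[0]-c[0][0])).round(1))
b=(X[...,2]>85)&(X[...,2]<101)&(np.hypot(X[...,0]-625,X[...,1]-315)<20)&(i.min(-1)>100);print('btn',b.sum(),X[b].mean(0))
E
python3 kn.py
```

```text
t 46.75 tcp [547.8 312.2 273. ] x [-0.  0. -1.] yaw_y -29.51 j [-1.29  0.52  1.05  1.54 -0.46  1.35 -0.71] F [-0.3 -0.4 -0.2] w 0.525
bar 726 ((619.06982421875, 232.06788635253906), (14.202558517456055, 52.08548355102539), 70.31539154052734)
ptr 80 [631.8 226.5 117.5] dir -23.8
btn 1082 [624.93366174 316.44918248  91.32316078]
```

View pics/w10.png

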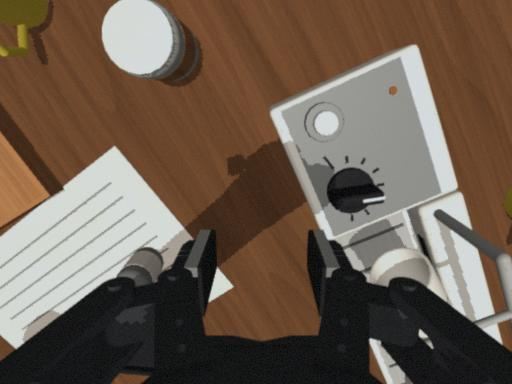

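Call:
jog_arm --increments '[30, 1, -20, 0, 0, 0, 0, 60, 2, -50, 0, 0, 0, 0, 78, 3, -90, 0, 0, 0, 0, 78, 3, -133, 0, 0, 0, 0, 78, 3, -133, 0, 0, 0, 0, 78, 3, -133, 0, 0, 0, 0, 78, 3, -133, 0, 0, 0, 0]'

```text
time_s: 47.5
ee_pos: [627.5, 315.1, 143.1]
tcp_rot: [0.613, 0.354, -0.61, 0.355]
contact_force: [0.4, -0.3, 0.6]
width: 0.003
```

Call:
jog_arm --increments '[0, 0, 0, 0, 0, 0, 0]'

```text
time_s: 47.6
ee_pos: [627.4, 315.3, 143.2]
tcp_rot: [0.614, 0.354, -0.61, 0.354]
contact_force: [-0.2, 1.0, 0.6]
width: 0.005
```

Call:
jog_arm --increments '[-2, 0, -20, 0, 0, 0, 0, -2, 0, -30, 0, 0, 0, 0, -2, 0, -34, 0, 0, 0, 0, -2, 0, -37, 0, 0, 0, 0, -2, 0, -39, 0, 0, 0, 0, -2, 0, -39, 0, 0, 0, 0, -2, 0, -39, 0, 0, 0, 0]'

```text
time_s: 48.3
ee_pos: [624.4, 314.8, 101.5]
tcp_rot: [0.612, 0.354, -0.612, 0.354]
contact_force: [-0.2, 0.7, 0.6]
width: 0.003
```

Call:
jog_arm --increments '[0, 0, -2, 0, 0, 0, 0, 0, 0, -4, 0, 0, 0, 0, 0, 0, -4, 0, 0, 0, 0]'

```text
time_s: 48.6
ee_pos: [623.8, 314.7, 96.7]
tcp_rot: [-0.612, -0.354, 0.612, -0.354]
contact_force: [-0.3, 0.6, 0.0]
width: -0.0
```

```bash
python3 - <<'E'
from h import *
tool(); im,d,P=snap('scene');X=pts(d,P);save('s11',cv2.resize(im[190:280,250:350],None,fx=6,fy=6,interpolation=cv2.INTER_CUBIC))
E
```

```text
t 48.6 tcp [623.8 314.7  96.7] x [-0. -0. -1.] yaw_y -29.85 j [-1.08  0.78  0.89  1.55 -0.65  1.13 -0.57] F [-0.3  0.6  0. ] w -0.0
```

View pics/s11.png

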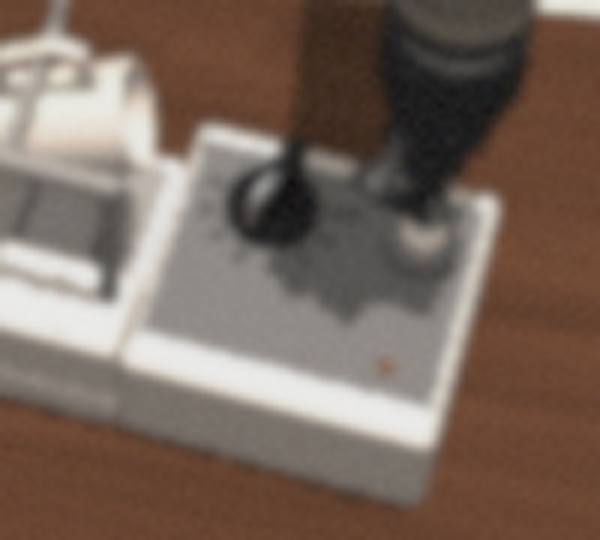

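Call:
jog_arm --increments '[0, 0, -2, 0, 0, 0, 0, 0, 0, -4, 0, 0, 0, 0, 0, 0, -4, 0, 0, 0, 0]'

```text
time_s: 48.95
ee_pos: [623.8, 314.7, 92.7]
tcp_rot: [-0.612, -0.354, 0.612, -0.354]
contact_force: [-0.4, -0.1, 0.1]
width: -0.003
```

```bash
python3 - <<'E'
from h import *
tool(); im,d,P=snap('scene');X=pts(d,P);
k=(np.hypot(X[...,0]-624,X[...,1]-315)<22)&(X[...,2]>78)&(X[...,2]<135);i=im.astype(int)
for z in range(78,135,4):
    q=k&(X[...,2]>=z)&(X[...,2]<z+4)
    if q.sum(): print(z,q.sum(),X[q].mean(0).round(),'bright',(q&(i.min(-1)>110)).sum(), i[q].mean().round())
E
```

```text
t 48.95 tcp [623.8 314.7  92.7] x [-0.001 -0.    -1.   ] yaw_y -29.84 j [-1.08  0.78  0.89  1.55 -0.65  1.12 -0.57] F [-0.4 -0.1  0.1] w -0.003
78 7 [634. 319.  80.] bright 0 83.0
82 22 [632. 315.  84.] bright 1 92.0
86 19 [633. 318.  88.] bright 1 96.0
90 10 [634. 315.  92.] bright 5 118.0
94 10 [634. 314.  96.] bright 9 128.0
98 6 [635. 321. 100.] bright 6 132.0
106 8 [632. 317. 108.] bright 0 94.0
110 2 [635. 319. 113.] bright 0 78.0
114 3 [632. 317. 116.] bright 0 73.0
118 5 [636. 317. 120.] bright 0 62.0
122 4 [632. 322. 124.] bright 0 61.0
126 3 [635. 318. 128.] bright 0 48.0
130 2 [630. 323. 131.] bright 0 67.0
```

```bash
python3 - <<'E'
from h import *
im,d,P=snap('wrist');X=pts(d,P);np.savez('w12.npz',im=im,d=d,X=X);save('w12',im);print(proj((625,315.5,97),P),proj((623.8,314.7,92.7),P),proj((623.8,314.7,78.7),P))
E
```

```text
(np.float64(262.60920956561426), np.float64(239.37189286700388)) (np.float64(261.3570125538396), np.float64(237.88743938541592)) (np.float64(261.3688120046957), np.float64(226.8078182929945))
```

View pics/w12.png

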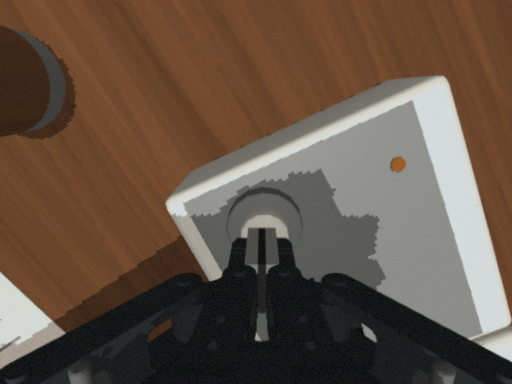

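```bash
python3 - <<'E'
from h import *
D=np.load('w12.npz');X=D['X'];im=D['im']
for v,u in ((198,265),(218,265),(224,262),(224,252),(226,280),(232,252),(236,248),(240,262),(255,255),(205,232)): print(v,u,X[v,u].round(1),im[v,u])
E
```

```text
198 265 [635.5 331.2  87.1] [95 95 91]
218 265 [631.9 325.2  97.1] [175 171 162]
224 262 [629.  323.   96.9] [171 168 158]
224 252 [624.6 325.5  97. ] [172 169 159]
226 280 [636.4 317.8  97.5] [170 167 157]
232 252 [625.6 326.5 109.1] [81 82 77]
236 248 [624.3 327.6 114. ] [82 82 78]
240 262 [629.5 324.  116.7] [24 24 25]
255 255 [627.2 325.7 130.7] [74 74 73]
205 232 [616.1 334.1  78.3] [72 71 70]
```

Call:
jog_arm --increments '[0, 0, -3, 0, 0, 0, 0, 0, 0, -6, 0, 0, 0, 0, 0, 0, -6, 0, 0, 0, 0]'

```text
time_s: 49.35
ee_pos: [624.4, 314.9, 87.2]
tcp_rot: [0.612, 0.354, -0.612, 0.354]
contact_force: [-0.0, -0.1, 3.2]
width: -0.0
```

Call:
jog_arm --increments '[0, 0, -2, 0, 0, 0, 0, 0, 0, -4, 0, 0, 0, 0, 0, 0, -4, 0, 0, 0, 0]'

```text
time_s: 49.65
ee_pos: [624.4, 314.8, 84.0]
tcp_rot: [0.612, 0.354, -0.612, 0.354]
contact_force: [0.0, 0.4, 6.5]
width: 0.0
```

Call:
jog_arm --increments '[0, 0, -2, 0, 0, 0, 0, 0, 0, -4, 0, 0, 0, 0, 0, 0, -4, 0, 0, 0, 0]'

```text
time_s: 49.95
ee_pos: [624.5, 314.8, 83.6]
tcp_rot: [0.612, 0.355, -0.611, 0.354]
contact_force: [-8.0, -1.6, 24.1]
width: 0.001
```

Firm stop at full travel (24 N). Lift off and retreat.

Call:
jog_arm --increments '[0, 0, 10, 0, 0, 0, 0, 0, 0, 40, 0, 0, 0, 0, -10, 0, 85, 0, 0, 0, 0, -40, 0, 130, 0, 0, 0, 0, -80, 0, 170, 0, 0, 0, 0, -110, 0, 190, 0, 0, 0, 0, -110, 0, 190, 0, 0, 0, 0, -110, 0, 190, 0, 0, 0, 0]'

```text
time_s: 50.75
ee_pos: [513.2, 315.7, 269.1]
tcp_rot: [0.612, 0.355, -0.611, 0.355]
contact_force: [0.5, 0.3, -0.1]
width: -0.003
```

```bash
python3 kn.py; python3 - <<'E'
from h import *
im,d,P=snap('scene');X=pts(d,P);hung(X);save('s13',cv2.resize(im[90:300,50:440],None,fx=2,fy=2,interpolation=cv2.INTER_CUBIC))
b=(X[...,2]>76)&(X[...,2]<90)&(np.hypot(X[...,0]-505,X[...,1]+473)<90);print('cup on tray',b.sum(),cv2.minEnclosingCircle(X[b][:,:2].astype(np.float32)))
E
```

```text
t 50.75 tcp [513.2 315.7 269.1] x [-0.     0.001 -1.   ] yaw_y -29.73 j [-1.39  0.48  1.09  1.61 -0.44  1.32 -0.75] F [ 0.5  0.3 -0.1] w -0.003
bar 766 ((619.3809204101562, 231.84893798828125), (14.14771842956543, 52.65428924560547), 70.12254333496094)
ptr 88 [632.2 226.3 117.5] dir -23.4
btn 1139 [624.57013722 316.54111708  91.15066977]
hook 1 327 [ -12. -179.  136.] [ -43. -236.   96.] [  22. -140.  168.]
hook 2 297 [ -1. -63. 145.] [ -41. -119.   97.] [ 23. -25. 168.]
hook 3 363 [-19.  80. 139.] [-52.  26. 104.] [ 17. 120. 168.]
hook 4 395 [-11. 210. 146.] [-60. 155. 106.] [ 21. 249. 168.]
cup on tray 74 ((508.5293884277344, -469.0778503417969), 38.21269226074219)
```

View pics/s13.png

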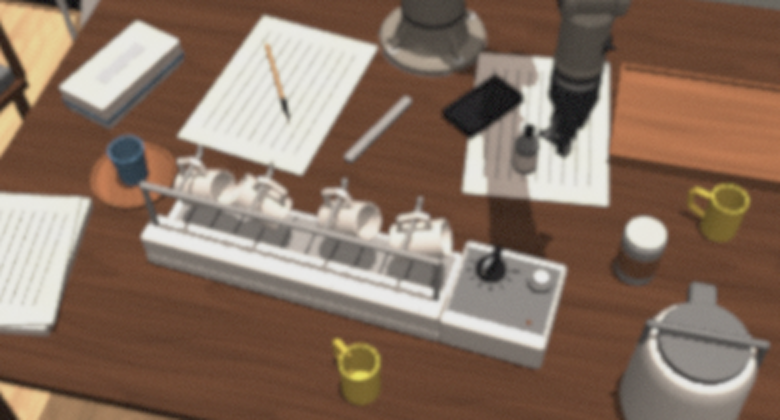

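```bash
python3 -c "
from workcell import arm
print(arm.hand_in())"
```

```text
the job is handed in; nothing more can be done
None
```

The job is done and handed in at about 51 s on the robot's clock. I turned the timer back two clicks to the long mark, then hung all four white mugs, one to a hook. I stood the teacup upright on the tray, turned the timer four clicks clockwise and let go, then pressed the start button to its stop.

**Last checks, all passed:**
- All four mugs hang by their handles, handle uppermost, and their positions were unchanged between the last two views.
- The teacup is upright and within about 5 mm of the tray's centre.
- The timer bar sits about 120° clockwise from off, which is four clicks, and did not move when the button was pressed.
- The robot was clear of everything at the end. The ink bottle, the tea caddy and the yellow mugs were never touched.

**One thing disagreed:** the shut fingertips met the button about 20 mm lower than the tool dimensions implied. I lowered in small steps until the force rose from 6 N to 24 N with almost no further travel, which I took as fully pressed. I had no direct reading of the button's travel.

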